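# Reload the mould dryer, set its heat and lock the knob

## Robot

A 7-joint arm with a two-finger parallel gripper is mounted at the origin on the work surface. World frame = base frame: x ahead of the robot, y to its left, z up, the work surface at z = 0. Lengths are in m, angles in rad, forces in N, time in s.
With the tool pointing down it reaches from about 0.425 to 0.875 m from the base axis. Payload 4.7 kg.
Tool frame: the origin (TCP) lies between the finger pads; the fingertips stand 19 mm ahead of it and the grasp point (between the pads) is the TCP (ctrl.tip_extent is the distance from the TCP to the fingertips, in m); z points along the fingers, y is the line along which they close (so a half turn about z gives the same grasp; the last joint's range is limited). The gripper opens to 87 mm and grips with 3 to 60 N. Pads are 19 mm wide; open, the fingers measure 117 mm over their backs; the gripper's body (75 mm by 190 mm) begins 51 mm behind the grasp point.
Start: joints at [-1.308, 0.321, -0.07, 1.45, 0.023, 1.371, -0.057], TCP at [0.16, 0.63, 0.242] pointing down, gripper open.
Joint ranges: [-2.86, 2.86], [-0.3, 2.09], [-1.38, 1.24], [0.06, 2.45], [-1.56, 4.7], [0.09, 2.05], [-2.69, 2.69]. Speed limits (rad/s): [2.57, 2.57, 3.14, 3.14, 3.14, 3.14, 3.14].

## Interface

Orientations are given as a rotation vector (axis times angle).
In Python, from bench import ctrl gives the robot as it stands.
- The arm moves only by the shell command python3 -m crank 'ROWS' [OPENING] [FORCE]. ROWS is JSON, a list of rows, each an object of numbers: "tx", "ty", "tz": the shift along the tool's x, y, z in mm; "turn": the turn about the tool's z in units of 5 degrees (1.0 is 5 degrees). In form: [{"tx": .., "ty": .., "tz": .., "turn": ..}, ...]. A call has 1 to 5 rows; each row is the pose to reach, as a shift and turn from the pose commanded when the call began, along the tool's axes at that moment; what a row does not reach only later rows make up. A row lasts 1/8 s, in which the tool goes at most 62.5 mm and 10.7 degrees, less where a joint would pass 70% of its speed; a pose out of reach is approached as far as the arm can. A call with a gripper value outside its range is refused whole. OPENING is the finger opening in mm, from 0 to 87, set as the call begins (- or left out, the last holds). The fingers move at their own pace and stop on an object; FORCE is the grip in N (left out, the last holds). Time passes only in rows, so rows that repeat a pose let the fingers close. It gives the time, the measured TCP pose, the force, the opening and the grip force at its end, in the units of the state.
- ctrl.get_state(): the state, without advancing time (a new reading comes with each control period).
- ctrl.get_image(name): name is "scene" or "top" or "wrist"; returns (picture, depth): 480x640x3 uint8, red, green, blue; 480x640 float32, m along the optical axis (not along the pixel's ray), 0 where there is no reading.
- ctrl.camera_model(name): a dict with "intrinsics" (3x3 intrinsics, pixels), "origin" and "orientation" of the camera in the world. Camera axes: x right, y down, z forward; pixel columns grow to the right and rows downward; lengths in m; the calibration is good to about 2 mm. The wrist camera is an equidistant fisheye: a pixel r from the principal point sees the ray r / f radians off the axis. A picture is of the moment at which its call begins: read the wrist's pose just before it. camera_model takes no time and is no camera call; for the wrist camera it gives the pose at the moment of the call.
- ctrl.close_job(): hands the job in; it is judged then, once.
Trained networks look in the newest picture that a camera, given by its name, has taken for a name from the list of things; names that differ only in an ending like _2 or _b are one class to them, and where a whole thing is asked for, a point or a joint stands for the part that bears it (a point fixed in the world has none). Each returns a list of dicts, best first, with "confidence" (0 to 1); they miss things now and then, are a little off and sometimes report something else, mostly with a low value. They report only what shows in the picture. A call takes as long as a camera call. They do not tell look-alikes from the thing itself.
- ctrl.recognise(camera, query): "xyz" ([x, y, z] in m, in world coordinates, good to about 4 mm: the middle of the surface that is visible of it).
- ctrl.mark_of(camera, query): "xyz" ([x, y, z] in m, in world coordinates, good to about 4 mm: a listed point, or the origin of a listed thing).
The state is a dict: "time": time; "joint_positions": joint angles; "qd": joint speeds; "joint_torque": joint torques, N m; "position": TCP position; "tool_rot": TCP orientation; "ft_force": force on the tool from outside, world axes, zero at the start; "torque": the same for the moment, N m; "grip_width": opening from 0.0 (shut) to 1.0 (fully open); "grip_force": force on a finger pad.
Only numpy, scipy, OpenCV 4.12 (cv2) and the standard library are available. Lean on these libraries where they do the work, as an engineer would, in place of code of your own. Each camera call takes 0.05 s, during which the arm holds its last target. There are 200 camera calls.

## Task

Change over the warm-air dryer: lift the dry cutter rings off its two pegs and put them in the white tub, and hang every washed gutter mould mouth down over the dryer's rail, lying lengthwise along it. Once it is loaded, turn the heat regulator so that its pointer stands on the green set mark, and after that slide the clear guard fully over the knob. Leave everything else on the counter where it is.

Things in the scene. Friction and masses are not known exactly. Their poses are not given: they have to be found in the camera images.
- dryer: Countertop warm-air dryer, fixed: white box 230 (x) by 330 (y) mm, top at 70 mm height, with a steel rail and two pegs over the grille in its rear half and a control fascia along its front half. Origin on the counter; the box spans x -125 to +105, y -165 to +165 from it. Its -x side faces the robot, z is up; turned up to 9 degrees.
- rail_mid (a point): Middle of the rail's centre line, at (50, 0, 180) mm in the dryer's frame, axes as the dryer's. The rail is a round steel bar of 12 mm diameter along the dryer's y, on a 12 mm post under each end at y = -155 and +155, each end with a black disc 32 mm wide and 8 mm thick as a stop. It is polished: a knocked mould can slide some centimetres along it. 110 mm of free height below.
- left_peg (a point): Point on the centre line of the +y peg, (50, 185, 170) mm in the dryer's frame: a round 8 mm peg sticking out level from the +y post, y = 155 to 210 mm, its end then bent up 45 degrees (top of the tip at 184 mm height, end at y = 224 mm).
- right_peg (a point): The mirror image at (50, -185, 170) mm: the peg sticks out towards -y.
- ring_left: Dry steel cutter ring, 58 mm outside diameter, 53 mm inside, 26 mm wide, 60 g. Origin at its centre, its axis is its own y. At the start it hangs by its inner face on the +y peg, axis along the peg, centre about 22 mm below the peg's centre line.
- ring_right: The same ring, at the start on the -y peg.
- regulator_grip (a point): On the vertical axis of the heat regulator knob, at grip height, 92 mm above the counter, (-75, 75) mm in the dryer's frame. Black knob: round skirt of 44 mm diameter up to 81 mm height, above it a bar grip 44 mm long (point's x), 13 mm thick, up to 104 mm height. The white line at the bar's -x end is the pointer.
- regulator (a joint): Angle of the knob, rad, 0 to 4.2; at 0 the pointer points to the dryer's -x (the robot); it grows clockwise seen from above. Stays where it is left; turning it takes about 0.06 N m.
- regulator_pointer (a point): Where the pointer's line meets the scale, 30 mm from the knob's axis (beyond the bar's end), 74 mm above the counter.
- set_mark (a joint): Angle of the green set mark round the knob, rad, counted like the knob's angle: the pointer is on the mark when both are equal. The mark lies flat on the white dial and cannot be pushed.
- set_mark_tip (a point): The green mark on the white dial round the knob: its middle, 30 mm from the knob's axis, 74 mm above the counter.
- guard (a joint): Travel of the knob guard, m: 0 = fully open, 0.120 = end of its track, fully over the knob. It slides along the dryer's +y with about 1.5 N of friction and stays where it is left.
- guard_tab (a point): Middle of the top of the guard's yellow tab, 141 mm above the counter. The guard is a clear hood with yellow edges, 74 (x) by 72 (y) mm, open at its +y and -y ends, top face 115 mm above the counter; the tab on it is 36 (x) by 12 (y) by 26 mm high. With the guard at 0 the hood's middle is 120 mm to the -y side of the knob's axis.
- tub: Open white plastic tub, 220 (x) by 160 (y) by 75 mm high, walls 4 mm, floor about 4 mm, loose, 0.4 kg. Origin under its middle.
- mould1: Washed steel gutter mould: a U-shaped channel 70 mm long (its x), 50 mm wide outside (its y), 44 mm inside (42 between the rolled rims), 66 mm high, walls 3 mm, ends open, 110 g. Stands mouth down on its long edges. Origin under its middle, level with those edges; inside of the crown 63 mm above it, so on the rail the origin is 57 mm below the rail's centre line. All alike; some may be absent.
- mould2: Washed steel gutter mould: a U-shaped channel 70 mm long (its x), 50 mm wide outside (its y), 44 mm inside (42 between the rolled rims), 66 mm high, walls 3 mm, ends open, 110 g. Stands mouth down on its long edges. Origin under its middle, level with those edges; inside of the crown 63 mm above it, so on the rail the origin is 57 mm below the rail's centre line.
- mould3: Washed steel gutter mould: a U-shaped channel 70 mm long (its x), 50 mm wide outside (its y), 44 mm inside (42 between the rolled rims), 66 mm high, walls 3 mm, ends open, 110 g. Stands mouth down on its long edges. Origin under its middle, level with those edges; inside of the crown 63 mm above it, so on the rail the origin is 57 mm below the rail's centre line.
- sugar_jar: Bystander: small jar with a red lid, 48 mm wide, 55 mm high. Origin under its middle. Leave it alone.
- nozzle: Bystander: steel piping nozzle, 32 mm wide, 45 mm high. Origin under its middle. Leave it alone.
- extract: Bystander: brown bottle, 40 mm wide, 100 mm high. Origin under its middle. Leave it alone.
- ramekin: Bystander: white ramekin, 66 mm wide, 45 mm high. Origin under its middle. Leave it alone.
- scale: Bystander: flat black kitchen scale, 130 by 170 by 22 mm. Origin under its middle. Leave it alone.
- palette_knife: Bystander: spatula with a black handle, about 200 mm long. Origin under its middle. Leave it alone.
There are look-alikes about, which are no part of the job. Leave any blue or pink look-alike of the ring_left alone.

How it is judged:
On the way, in this order (a step that is already met when the one before it is completed fails the run):
1. the dryer is loaded: both rings in the tub and every mould hanging on the rail (x of mould1 in the frame of rail_mid between -0.045 and 0.045 m and y of mould1 in the frame of rail_mid between -0.15 and 0.15 m and z of mould1 in the frame of rail_mid between -0.068 and -0.036 m and angle between each of mould1, mould2, mould3's own z axis and vertical below 0.7 rad and angle between the x axis of each of mould1, mould2, mould3 and the y axis of dryer, either way round below 0.3 rad and x of mould2 in the frame of rail_mid between -0.045 and 0.045 m and y of mould2 in the frame of rail_mid between -0.15 and 0.15 m and z of mould2 in the frame of rail_mid between -0.068 and -0.036 m and x of mould3 in the frame of rail_mid between -0.045 and 0.045 m and y of mould3 in the frame of rail_mid between -0.15 and 0.15 m and z of mould3 in the frame of rail_mid between -0.068 and -0.036 m and x of ring_left in the frame of tub between -0.105 and 0.105 m and y of ring_left in the frame of tub between -0.075 and 0.075 m and z of ring_left in the frame of tub between 0 and 0.06 m and x of ring_right in the frame of tub between -0.105 and 0.105 m and y of ring_right in the frame of tub between -0.075 and 0.075 m and z of ring_right in the frame of tub between 0 and 0.06 m), for 0.2 s.
2. the regulator's pointer stands on the green mark, the guard still clear of the knob (horizontal distance between regulator_pointer and set_mark_tip below 0.0036 m and value of joint guard below 0.04 m), for 0.2 s.
3. the guard is fully over the knob, the pointer still on the mark (value of joint guard above 0.115 m and horizontal distance between regulator_pointer and set_mark_tip below 0.0036 m), for 0.2 s.
At the end, for the whole second after the job is handed in: Both rings in the tub; every mould mouth down on the rail, its middle between the posts, within 17 degrees of lengthwise, leaning under 40 degrees, at rest; pointer within 7 degrees (3.6 mm at 30 mm radius) of the green mark's middle; guard within 5 mm of its track's end; tub upright (all of step 1 and all of step 3 and linear speed of each of mould1, mould2, mould3, ring_left, ring_right below 0.03 m/s and angle between tub's own z axis and vertical below 0.1 rad); the robot touches nothing.
It fails at once if a bystander is pushed more than 4 cm from its place (distance of any of sugar_jar, nozzle, extract, ramekin, scale, palette_knife from where it was at the start of the episode above 0.04 m).
It fails at once if the tub is tipped over (angle between tub's own z axis and vertical above 0.8 rad).
Of mould1, mould2, mould3 only 2 to 3 are there at a start; the rules pass over those that are not, and their reading is None.
At some moment in a run one of mould1, mould2, mould3, tub may be knocked a few centimetres aside while the robot is not near it.
Once in a run the grip may slacken for a moment while it holds something.
It also fails if it takes over 208 s, if anything falls off the work surface, if the arm or the gripper's body presses on something with over 40 N, if the wrist force passes 120 N, or if a joint passes its speed limit or range.

## Working session

There is one attempt and no reset: what is moved stays moved. The work goes in short steps, Python scripts to look and compute and a shell command to move; the robot and the scene stay as the last step left them, time stands still between calls to the robot, and variables do not carry over. Pictures are saved under pics/ and viewed, at most 15 in all, crops included, and the job is handed in when it is done.

```bash
ls; mkdir -p pics; cat > h.py <<'E'
import numpy as np, cv2
from bench import ctrl
from scipy.spatial.transform import Rotation as R
def st():
    s=ctrl.get_state(); return s, np.array(s["position"]), R.from_rotvec(s["tool_rot"]).as_matrix()
def save(cam,fn,crop=None,k=1):
    im,d=ctrl.get_image(cam); o=im[:,:,::-1]
    if crop: o=o[crop[1]:crop[3],crop[0]:crop[2]]
    if k!=1: o=cv2.resize(o,None,fx=k,fy=k,interpolation=cv2.INTER_CUBIC)
    cv2.imwrite("pics/"+fn,o); return im,d
def proj(cam,p):
    m=ctrl.camera_model(cam);K=np.array(m["intrinsics"]);Ro=np.array(m["orientation"])
    if Ro.shape!=(3,3): Ro=R.from_rotvec(Ro).as_matrix() if Ro.size==3 else R.from_quat(Ro).as_matrix()
    c=Ro.T@(np.array(p)-np.array(m["origin"])); u=K@c; return u[:2]/u[2]
def cloud(cam,d):
    m=ctrl.camera_model(cam);K=np.array(m["intrinsics"]);Ro=np.array(m["orientation"])
    if Ro.shape!=(3,3): Ro=R.from_rotvec(Ro).as_matrix()
    v,u=np.mgrid[0:480,0:640]
    P=np.stack([(u-K[0,2])/K[0,0]*d,(v-K[1,2])/K[1,1]*d,d],-1)
    return P@Ro.T+np.array(m["origin"])
E
python3 - <<'E'
from h import *
s,p,Rm=st(); print(s["time"],p,Rm.round(3).tolist())
save("scene","s1.png"); save("top","t1.png")
print({c:ctrl.camera_model(c) for c in("scene","top")})
for c in ("top","scene"):
  for n in "dryer rail_mid left_peg right_peg ring_left ring_right regulator_grip regulator_pointer set_mark_tip guard_tab tub mould1 sugar_jar nozzle extract ramekin scale palette_knife".split():
    print(c,n,[(np.round(r["xyz"],3).tolist(),round(r["confidence"],2),proj(c,r["xyz"]).astype(int).tolist()) for r in ctrl.mark_of(c,n) if r["confidence"]>.2])
E
```

```text
pics
0.0 [0.15996268 0.62948179 0.24047367] [[-0.969, 0.246, -0.0], [0.246, 0.969, -0.002], [-0.0, -0.002, -1.0]]
{'scene': {'intrinsics': array([[441.32180079,   0.        , 323.57567978],
       [  0.        , 441.32180079, 232.50178548],
       [  0.        ,   0.        ,   1.        ]]), 'origin': array([ 1.22263754, -0.27599567,  0.78541238]), 'orientation': array([-1.9975137 , -1.28177506,  0.57686533])}, 'top': {'intrinsics': array([[545.56822715,   0.        , 323.08035767],
       [  0.        , 545.56822715, 231.80310096],
       [  0.        ,   0.        ,   1.        ]]), 'origin': array([0.35918923, 0.05193947, 1.45012614]), 'orientation': array([-2.15125608,  2.16409242, -0.17689703])}}
top dryer [([0.559, 0.018, 0.002], 0.79, [323, 234])]
top rail_mid [([0.609, 0.022, 0.182], 0.85, [323, 203])]
top left_peg [([0.616, 0.203, 0.174], 0.89, [247, 201])]
top right_peg [([0.595, -0.164, 0.175], 0.73, [401, 209]), ([0.595, -0.161, 0.145], 0.38, [398, 211])]
top ring_left [([0.618, 0.208, 0.148], 0.85, [246, 202]), ([0.324, 0.184, 0.009], 0.66, [260, 323]), ([0.352, 0.094, 
[... 1943 characters left out ...]
 0.78, [294, 213]), ([0.457, -0.329, 0.004], 0.44, [166, 290])]
scene tub [([0.459, -0.335, 0.0], 0.87, [164, 292])]
scene mould1 [([0.461, 0.385, 0.001], 0.86, [425, 210]), ([0.599, 0.365, -0.001], 0.75, [449, 243]), ([0.8, 0.012, 0.005], 0.66, [367, 353])]
scene sugar_jar [([0.32, 0.424, -0.005], 0.75, [409, 182])]
scene nozzle [([0.621, -0.312, -0.001], 0.73, [189, 343])]
scene extract [([0.655, -0.436, 0.001], 0.89, [129, 378]), ([0.322, 0.424, -0.002], 0.53, [410, 182])]
scene ramekin [([0.534, 0.481, 0.001], 0.94, [469, 216]), ([0.62, 0.209, 0.148], 0.33, [410, 220])]
scene scale [([0.798, 0.015, 0.003], 0.69, [368, 352])]
scene palette_knife [([0.74, -0.244, 0.001], 0.74, [236, 377])]
```

View pics/s1.png

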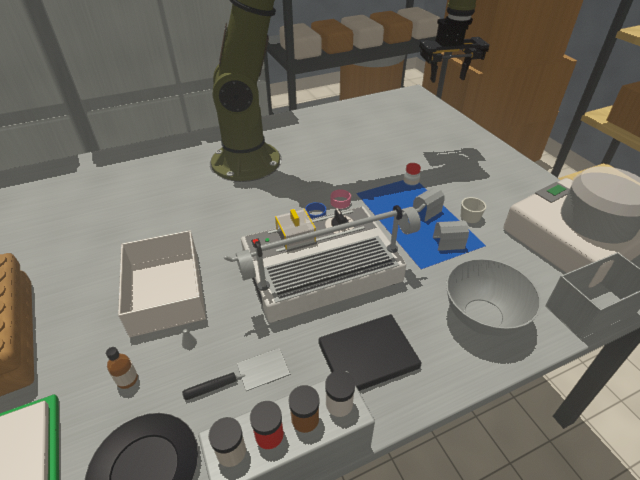

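View pics/t1.png

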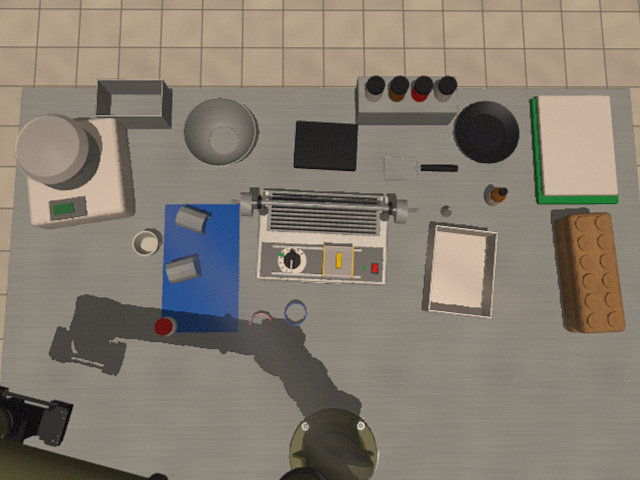

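The scene shows two steel moulds on the blue mat at scene (430,205) and (452,235), and no third. Steel rings hang on the pegs at scene (408,218) and (246,263). The blue and pink rings on the counter, at top (295,312) and (260,322), are look-alikes, so the hanging rings are the ones meant. Next I'll measure with depth and confirm in a crop.

```bash
python3 - <<'E'
from h import *
im,d=ctrl.get_image("top")
cv2.imwrite("pics/t2.png",cv2.resize(im[180:300,130:430,::-1],(800,320),interpolation=cv2.INTER_CUBIC))
P=cloud("top",d)
def box(c,r,z0,z1): 
    m=(d>0)&(np.hypot(P[...,0]-c[0],P[...,1]-c[1])<r)&(P[...,2]>z0)&(P[...,2]<z1); return P[m],m
for c in [(0.463,0.384),(0.598,0.367)]:
    Q,m=box(c,0.06,0.02,0.08)
    r=cv2.minAreaRect((Q[:,:2]*1000).astype(np.float32)); w,v=np.linalg.eigh(np.cov(Q[:,:2].T)); a=v[:,1]
    Q2=Q[Q[:,2]>0.055]; w2,v2=np.linalg.eigh(np.cov(Q2[:,:2].T))
    print("mould",len(Q),Q.mean(0).round(4),Q[:,2].max().round(4),r,np.degrees(np.arctan2(a[1],a[0])),"top",Q2.mean(0).round(4),np.degrees(np.arctan2(v2[1,1],v2[0,1])),np.sqrt(w2))
Q,m=box((0.608,0.02),0.13,0.165,0.2)
f=np.polyfit(Q[:,1],Q[:,0],1); print("rail",len(Q),f,np.degrees(np.arctan(f[0])),Q[:,2].mean(), "x@.02",np.polyval(f,.02))
for c in [(0.617,0.208),(0.595,-0.162)]:
    Q,m=box(c,0.05,0.14,0.2); print("ring",len(Q),Q.min(0).round(4),Q.max(0).round(4),Q.mean(0).round(4))
# green mark
h=cv2.cvtColor(im,cv2.COLOR_RGB2HSV); g=(h[...,0]>40)&(h[...,0]<90)&(h[...,1]>80)
ys,xs=np.nonzero(g&(np.hypot(P[...,0]-.487,P[...,1]-.1)<.06)); print("green",[(x,y,P[y,x].round(4).tolist()) for x,y in zip(xs,ys)])
E
```

```text
mould 595 [0.4631 0.3811 0.06  ] 0.0741 ((465.57025146484375, 382.4856262207031), (53.03921127319336, 71.8216323852539), 13.819144248962402) 106.14074852102554 top [0.4647 0.3822 0.0638] 105.80994469209072 [0.01257935 0.02062451]
mould 558 [0.5943 0.3604 0.0609] 0.074 ((596.1641235351562, 360.4065246582031), (71.56915283203125, 52.417945861816406), 70.52241516113281) 71.59041249234538 top [0.5954 0.36   0.064 ] 71.19910314967908 [0.01244696 0.02036579]
rail 552 [0.05170194 0.60372993] 2.9596678675684807 0.1854573087960874 x@.02 0.6047639660519506
ring 395 [0.5861 0.1599 0.1402] [0.6425 0.2408 0.1984] [0.6118 0.2    0.1735]
ring 410 [ 0.5664 -0.2048  0.1426] [ 0.6242 -0.1134  0.1992] [ 0.5934 -0.1584  0.1743]
green [(np.int64(280), np.int64(252), [0.5043, 0.1305, 0.0779]), (np.int64(280), np.int64(253), [0.5023, 0.1308, 0.0732]), (np.int64(281), np.int64(253), [0.502, 0.1281, 0.0758]), (np.int64(279), np.int64(254), [0.4992, 0.133, 0.0783]), (np.int64(280), np.int64(254), [0.4996, 0.1307, 0.0746]), (np.int64(281), np.int64(254), [0.4995, 0.1281, 0.0756]), (np.int64(282), np.int64(254), [0.4997, 0.1257, 0.0733]), (np.int64(283), np.int64(254), [0.4996, 0.1231, 0.0744]), (np.int64(280), np.int64(255), [0.497, 0.1307, 0.0749]), (np.int64(281), np.int64(255), [0.497, 0.1281, 0.0754]), (np.int64(282), np.int64(255), [0.497, 0.1256, 0.075]), (np.int64(283), np.int64(255), [0.4969, 0.1231, 0.0754]), (np.int64(281), np.int64(256), [0.495, 0.1284, 0.0697]), (np.int64(282), np.int64(256), [0.4944, 0.1256, 0.0755]), (np.int64(283), np.int64(256), [0.4948, 0.1233, 0.0713]), (np.int64(284), np.int64(256), [0.4946, 0.1207, 0.0727])]
```

View pics/t2.png

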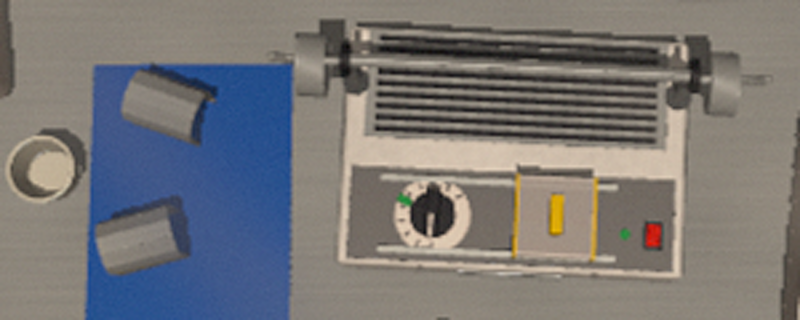

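The crop shows steel rings on the pegs at crop (312,62) and (722,83), both bare metal, so these are the ones meant. Two moulds are at (165,105) and (142,238). The knob pointer faces the robot and the green mark is at crop (403,200).

```bash
cat >> h.py <<'E'
O=np.array([.557,.022,0]); YAW=-0.0517
D=R.from_euler('z',YAW).as_matrix()
def to(x,y,z,frame="d",head=None):
    "print tool shift (mm) and turn (5deg) from current pose to target in dryer frame (mm) / world"
    s,p,Rm=st(); t=np.array([x,y,z],float)/1000
    if frame=="d": t=O+D@t
    q=Rm.T@(t-p)*1000; hd=np.degrees(np.arctan2(Rm[1,1],Rm[0,1]))
    print("->",q.round(1), "pos d",(D.T@(p-O)*1000).round(1),"head",round(hd,2),"turn",None if head is None else round((hd-head+90)%180-90,2)/5,"j",np.round(s["joint_positions"],2),"t",s["time"],"grip",s["grip_width"],s["grip_force"])
E
python3 -m crank '[{"tx":-60,"ty":-33,"tz":-10},{"tx":-115,"ty":-60,"tz":-20},{"tx":-165,"ty":-90,"tz":-20},{"tx":-220,"ty":-120,"tz":-20},{"tx":-273,"ty":-149,"tz":-20}]' 87 20
python3 -m crank '[{"tx":-55,"ty":-30},{"tx":-110,"ty":-60},{"tx":-165,"ty":-90},{"tx":-220,"ty":-120},{"tx":-274,"ty":-149}]'
python3 -m crank '[{"turn":2},{"turn":4},{"turn":6},{"turn":8},{"turn":8}]'
python3 -m crank '[{"turn":2},{"turn":4},{"turn":6},{"turn":7.75},{"turn":7.75}]'
python3 - <<'E'
from h import *
to(50,188,152,head=-2.96)
save("wrist","w1.png")
E
```

```text
-> [-546.6 -297.4   89.6] pos d [-427.8  586.7  241.6] head 75.74 turn 15.74 j [-1.31  0.32 -0.07  1.45  0.02  1.37 -0.06] t 1.95 grip 0.9992453859035235 0.0$[0]: bad value
$[0]: bad value
$[0]: bad value
$[0]: bad value
```

View pics/w1.png

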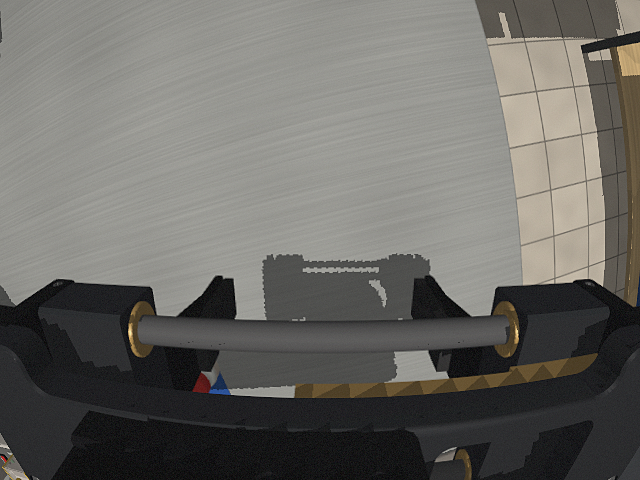

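The wrist view shows only counter and fingers because the arm hasn't moved: the rows were refused. I'll retry with all four keys in each row.

```bash

python3 -m crank '[{"tx":-60,"ty":-33,"tz":-10,"turn":0},{"tx":-115,"ty":-60,"tz":-20,"turn":0},{"tx":-165,"ty":-90,"tz":-20,"turn":0},{"tx":-220,"ty":-120,"tz":-20,"turn":0},{"tx":-273,"ty":-149,"tz":-20,"turn":0}]' 87 20 &&
python3 -m crank '[{"tx":-55,"ty":-30,"tz":0,"turn":0},{"tx":-110,"ty":-60,"tz":0,"turn":0},{"tx":-165,"ty":-90,"tz":0,"turn":0},{"tx":-220,"ty":-120,"tz":0,"turn":0},{"tx":-274,"ty":-149,"tz":0,"turn":0}]' &&
python3 -m crank '[{"tx":0,"ty":0,"tz":0,"turn":2},{"tx":0,"ty":0,"tz":0,"turn":4},{"tx":0,"ty":0,"tz":0,"turn":6},{"tx":0,"ty":0,"tz":0,"turn":8},{"tx":0,"ty":0,"tz":0,"turn":8}]' &&
python3 -m crank '[{"tx":0,"ty":0,"tz":0,"turn":2},{"tx":0,"ty":0,"tz":0,"turn":4},{"tx":0,"ty":0,"tz":0,"turn":6},{"tx":0,"ty":0,"tz":0,"turn":7.75},{"tx":0,"ty":0,"tz":0,"turn":7.75}]'
python3 - <<'E'
from h import *
to(50,188,152,head=-2.96)
save("wrist","w2.png")
for n in ("ring_left","left_peg"): print([(np.round(r["xyz"],4),r["confidence"],(D.T@(np.array(r["xyz"])-O)*1000).round(1)) for r in ctrl.mark_of("wrist",n)])
E
```

```text
time: 2.62
position: [0.3893, 0.4169, 0.262]
tool_rot: [0.39, 3.117, 0.002]
ft_force: [1.4, 0.2, 0.4]
grip_width: 1.0
grip_force: 0.0
time: 3.25
position: [0.6181, 0.2052, 0.2619]
tool_rot: [0.389, 3.117, 0.001]
ft_force: [0.1, 0.7, 0.6]
grip_width: 1.001
grip_force: 0.0
time: 3.88
position: [0.6168, 0.2067, 0.2616]
tool_rot: [1.43, 2.797, -0.0]
ft_force: [0.1, -0.3, -0.2]
grip_width: 1.001
grip_force: 0.0
time: 4.5
position: [0.6168, 0.2066, 0.2616]
tool_rot: [2.274, 2.168, 0.0]
ft_force: [0.1, -0.5, -0.9]
grip_width: 1.001
grip_force: 0.0
-> [  0.5  -0.2 109.6] pos d [ 50.1 187.5 261.6] head -2.75 turn 0.041999999999999996 j [-0.76  0.33  0.51  1.44 -0.16  1.41 -0.29] t 4.5 grip 1.0007425513542954 0.0
[(array([0.323 , 0.1835, 0.0089]), 0.72, array([-242. ,  149.2,    8.9])), (array([0.613 , 0.2067, 0.1508]), 0.56, array([ 46.4, 187.3, 150.8]))]
[]
```

View pics/w2.png

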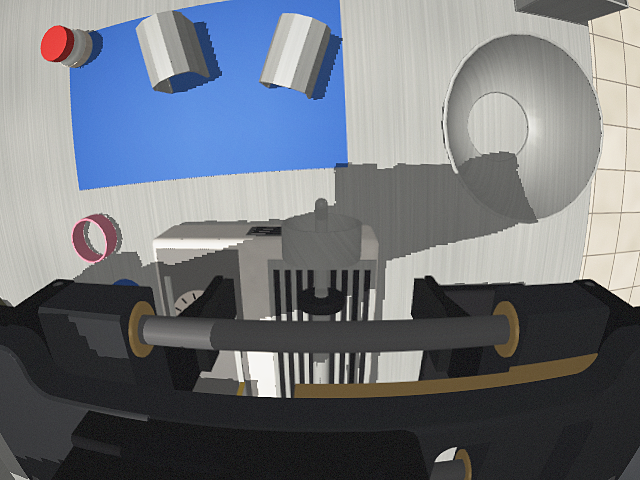

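The steel ring at wrist (322,235) is centred between the fingers (x about 215–430). I'll go down and grip.

```bash

python3 -m crank '[{"tx":0,"ty":0,"tz":40,"turn":0},{"tx":0,"ty":0,"tz":75,"turn":0},{"tx":0,"ty":0,"tz":95,"turn":0},{"tx":0,"ty":0,"tz":108,"turn":0},{"tx":0,"ty":0,"tz":108,"turn":0}]' 87 20 &&
python3 -m crank '[{"tx":0,"ty":0,"tz":0,"turn":0},{"tx":0,"ty":0,"tz":0,"turn":0},{"tx":0,"ty":0,"tz":0,"turn":0},{"tx":0,"ty":0,"tz":0,"turn":0},{"tx":0,"ty":0,"tz":0,"turn":0}]' 40 15 &&
python3 -m crank '[{"tx":0,"ty":0,"tz":-5,"turn":0},{"tx":0,"ty":0,"tz":-12,"turn":0},{"tx":0,"ty":0,"tz":-20,"turn":0},{"tx":0,"ty":0,"tz":-20,"turn":0},{"tx":0,"ty":0,"tz":-20,"turn":0}]'
```

```text
time: 5.28
position: [0.6167, 0.2065, 0.1532]
tool_rot: [-2.278, -2.163, 0.001]
ft_force: [0.1, -0.7, 0.0]
grip_width: 0.997
grip_force: 0.0
time: 5.9
position: [0.6169, 0.2066, 0.1539]
tool_rot: [-2.279, -2.163, -0.001]
ft_force: [-0.7, 0.4, 1.8]
grip_width: 0.649
grip_force: 15.0
time: 6.52
position: [0.6167, 0.2065, 0.1735]
tool_rot: [-2.279, -2.162, 0.0]
ft_force: [-0.0, -0.1, -0.9]
grip_width: 0.65
grip_force: 15.0
```

```bash

python3 -m crank '[{"tx":15,"ty":0,"tz":0,"turn":0},{"tx":35,"ty":0,"tz":0,"turn":0},{"tx":55,"ty":0,"tz":0,"turn":0},{"tx":75,"ty":0,"tz":0,"turn":0},{"tx":75,"ty":0,"tz":0,"turn":0}]' &&
python3 -m crank '[{"tx":0,"ty":0,"tz":-30,"turn":0},{"tx":0,"ty":0,"tz":-70,"turn":0},{"tx":0,"ty":0,"tz":-105,"turn":0},{"tx":-40,"ty":-10,"tz":-105,"turn":0},{"tx":-90,"ty":-20,"tz":-105,"turn":0}]' &&
python3 -m crank '[{"tx":-50,"ty":-12,"tz":0,"turn":0},{"tx":-100,"ty":-24,"tz":0,"turn":0},{"tx":-150,"ty":-36,"tz":0,"turn":0},{"tx":-200,"ty":-48,"tz":0,"turn":0},{"tx":-250,"ty":-60,"tz":0,"turn":0}]' &&
python3 -m crank '[{"tx":-50,"ty":-12,"tz":0,"turn":0},{"tx":-100,"ty":-24,"tz":0,"turn":0},{"tx":-150,"ty":-36,"tz":0,"turn":0},{"tx":-200,"ty":-48,"tz":0,"turn":0},{"tx":-240,"ty":-52,"tz":0,"turn":0}]'
python3 - <<'E'
from h import *
ctrl.get_image("top")
r=ctrl.mark_of("top","tub")[0]; print((D.T@(np.array(r["xyz"])-O)*1000).round(1))
to(-82,-322,45)
E
```

```text
time: 7.15
position: [0.6199, 0.2849, 0.173]
tool_rot: [-2.273, -2.167, -0.0]
ft_force: [0.1, -0.5, -1.3]
grip_width: 0.647
grip_force: 15.0
time: 7.78
position: [0.596, 0.1917, 0.2789]
tool_rot: [2.277, 2.163, 0.001]
ft_force: [-0.3, -0.6, -0.1]
grip_width: 0.65
grip_force: 15.0
time: 8.4
position: [0.522, -0.0566, 0.2787]
tool_rot: [2.28, 2.161, 0.001]
ft_force: [0.2, -0.2, -1.0]
grip_width: 0.654
grip_force: 15.0
time: 9.02
position: [0.4564, -0.294, 0.279]
tool_rot: [2.282, 2.158, 0.001]
ft_force: [0.9, 0.9, 0.2]
grip_width: 0.65
grip_force: 15.0
[ -84.3 -358.5   -1.7]
-> [  2.9   3.2 234. ] pos d [ -85.2 -324.1  279. ] head -3.59 turn None j [-0.33  0.09  0.92  1.69 -0.07  1.4   0.54] t 9.125 grip 0.647107399022854 14.998816782608628
```

```bash

python3 -m crank '[{"tx":0,"ty":0,"tz":60,"turn":0},{"tx":0,"ty":0,"tz":120,"turn":0},{"tx":0,"ty":0,"tz":180,"turn":0},{"tx":0,"ty":0,"tz":215,"turn":0},{"tx":0,"ty":0,"tz":232,"turn":0}]' &&
python3 -m crank '[{"tx":0,"ty":0,"tz":0,"turn":0},{"tx":0,"ty":0,"tz":0,"turn":0},{"tx":0,"ty":0,"tz":0,"turn":0},{"tx":0,"ty":0,"tz":0,"turn":0},{"tx":0,"ty":0,"tz":0,"turn":0}]' 72 &&
python3 -m crank '[{"tx":0,"ty":0,"tz":-30,"turn":0},{"tx":0,"ty":0,"tz":-80,"turn":0},{"tx":0,"ty":0,"tz":-140,"turn":0},{"tx":0,"ty":0,"tz":-200,"turn":0},{"tx":0,"ty":0,"tz":-220,"turn":0}]' 87
python3 - <<'E'
from h import *
to(50,-188,262,head=-2.96)
E
```

```text
time: 9.75
position: [0.4573, -0.29, 0.0447]
tool_rot: [-2.277, -2.16, 0.002]
ft_force: [0.6, 1.0, -0.6]
grip_width: 0.644
grip_force: 15.0
time: 10.38
position: [0.4588, -0.2909, 0.047]
tool_rot: [2.278, 2.162, 0.001]
ft_force: [-0.4, -0.9, 0.7]
grip_width: 0.822
grip_force: 0.0
time: 11.0
position: [0.4598, -0.292, 0.2707]
tool_rot: [2.275, 2.158, 0.006]
ft_force: [0.4, 0.2, -0.6]
grip_width: 0.997
grip_force: 0.0
-> [130.8 130.7   9.4] pos d [ -80.9 -318.7  270.7] head -3.02 turn -0.012 j [-0.35  0.09  0.94  1.7  -0.08  1.38  0.54] t 11.0 grip 0.9966808951366388 0.0
```

Right ring next. I'll check its y from the wrist.

```bash

python3 -m crank '[{"tx":43,"ty":43,"tz":3,"turn":0},{"tx":86,"ty":86,"tz":6,"turn":0},{"tx":131,"ty":131,"tz":9,"turn":0},{"tx":131,"ty":131,"tz":9,"turn":0},{"tx":131,"ty":131,"tz":9,"turn":0}]'
python3 - <<'E'
from h import *
to(50,-186,153,head=-2.96)
im,d=save("wrist","w3.png")
for n in ("ring_right","right_peg"): print([(r["confidence"],(D.T@(np.array(r["xyz"])-O)*1000).round(1)) for r in ctrl.mark_of("wrist",n)])
ctrl.get_image("top")
for n in ("ring_right",): print([(r["confidence"],(D.T@(np.array(r["xyz"])-O)*1000).round(1)) for r in ctrl.mark_of("top",n)])
E
```

```text
time: 11.62
position: [0.5959, -0.1673, 0.2573]
tool_rot: [2.279, 2.163, -0.002]
ft_force: [0.2, -1.2, 0.5]
grip_width: 1.004
grip_force: 0.0
-> [  1.2   1.5 104.3] pos d [  48.6 -187.1  257.3] head -3.0 turn -0.008 j [-0.44  0.32  0.84  1.54 -0.23  1.4   0.36] t 11.625 grip 1.0040531965727113 0.0
[(0.83, array([  49. , -180.4,  147.5]))]
[(0.23, array([-2.2, -1. ,  0.9]))]
[(0.62, array([  44.4, -182.5,  145.4]))]
```

View pics/w3.png

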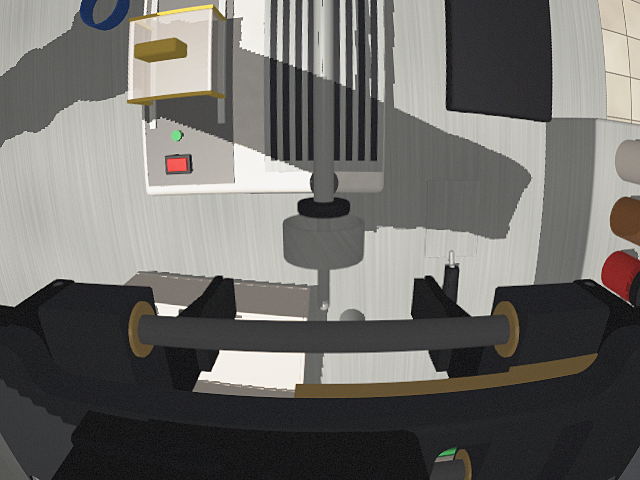

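The right ring is at wrist (323,240), centred between the fingers. I'll shift 4 mm inward, grip, lift and slide it out.

```bash

python3 -m crank '[{"tx":4,"ty":1,"tz":40,"turn":0},{"tx":4,"ty":1,"tz":75,"turn":0},{"tx":4,"ty":1,"tz":95,"turn":0},{"tx":4,"ty":1,"tz":104,"turn":0},{"tx":4,"ty":1,"tz":104,"turn":0}]' 87 &&
python3 -m crank '[{"tx":0,"ty":0,"tz":0,"turn":0},{"tx":0,"ty":0,"tz":0,"turn":0},{"tx":0,"ty":0,"tz":0,"turn":0},{"tx":0,"ty":0,"tz":0,"turn":0},{"tx":0,"ty":0,"tz":0,"turn":0}]' 40 15 &&
python3 -m crank '[{"tx":0,"ty":0,"tz":-5,"turn":0},{"tx":0,"ty":0,"tz":-12,"turn":0},{"tx":0,"ty":0,"tz":-20,"turn":0},{"tx":0,"ty":0,"tz":-20,"turn":0},{"tx":0,"ty":0,"tz":-20,"turn":0}]' &&
python3 -m crank '[{"tx":-15,"ty":0,"tz":0,"turn":0},{"tx":-35,"ty":0,"tz":0,"turn":0},{"tx":-55,"ty":0,"tz":0,"turn":0},{"tx":-75,"ty":0,"tz":0,"turn":0},{"tx":-75,"ty":0,"tz":0,"turn":0}]' &&
python3 -m crank '[{"tx":0,"ty":0,"tz":-40,"turn":0},{"tx":0,"ty":0,"tz":-80,"turn":0},{"tx":-35,"ty":-40,"tz":-80,"turn":0},{"tx":-75,"ty":-80,"tz":-80,"turn":0},{"tx":-130,"ty":-132,"tz":-80,"turn":0}]'
python3 - <<'E'
from h import *
ctrl.get_image("top")
for n in ("tub","ring_right"): print([(r["confidence"],(D.T@(np.array(r["xyz"])-O)*1000).round(1)) for r in ctrl.mark_of("top",n)])
to(-84,-395,46)
E
```

```text
time: 12.5
position: [0.5976, -0.1633, 0.1539]
tool_rot: [2.279, 2.162, 0.0]
ft_force: [0.2, -0.4, -0.5]
grip_width: 0.998
grip_force: 0.0
time: 13.12
position: [0.5975, -0.1629, 0.1538]
tool_rot: [2.279, 2.162, 0.0]
ft_force: [-0.5, 0.3, 2.8]
grip_width: 0.649
grip_force: 15.0
time: 13.75
position: [0.5974, -0.1629, 0.1735]
tool_rot: [-2.279, -2.162, -0.0]
ft_force: [0.6, -0.1, -0.7]
grip_width: 0.651
grip_force: 15.0
time: 14.38
position: [0.5925, -0.2413, 0.1737]
tool_rot: [2.283, 2.157, -0.002]
ft_force: [-0.5, 0.4, -0.4]
grip_width: 0.647
grip_force: 15.0
time: 15.0
position: [0.4641, -0.3514, 0.2537]
tool_rot: [2.276, 2.166, 0.002]
ft_force: [0.6, -1.3, -1.3]
grip_width: 0.648
grip_force: 15.0
[]
[(0.44, array([ -76.2, -377.4,  246.8]))]
-> [-13.9  -7.9 208.3] pos d [ -76.2 -381.2  254.3] head -3.42 turn None j [-0.19  0.23  0.93  1.64 -0.19  1.37  0.71] t 15.15 grip 0.6514250027857936 14.999847871949896
```

```bash
python3 - <<'E'
from h import *
save("scene","s2.png",(80,170,400,410),2.5)
for n in ("tub","ring_left"): print([(r["confidence"],(D.T@(np.array(r["xyz"])-O)*1000).round(1)) for r in ctrl.mark_of("scene",n)])
E
```

```text
[(0.87, array([ -80.6, -359.9,    1.9]))]
[(0.82, array([-244.1,  143.9,   11.4])), (0.61, array([-206.3,   59. ,    9. ])), (0.57, array([ -90.2, -315.7,   35.5])), (0.53, array([-74.1,  73.9,  92.6])), (0.3, array([-113.7,  357.8,    1.6]))]
```

View pics/s2.png

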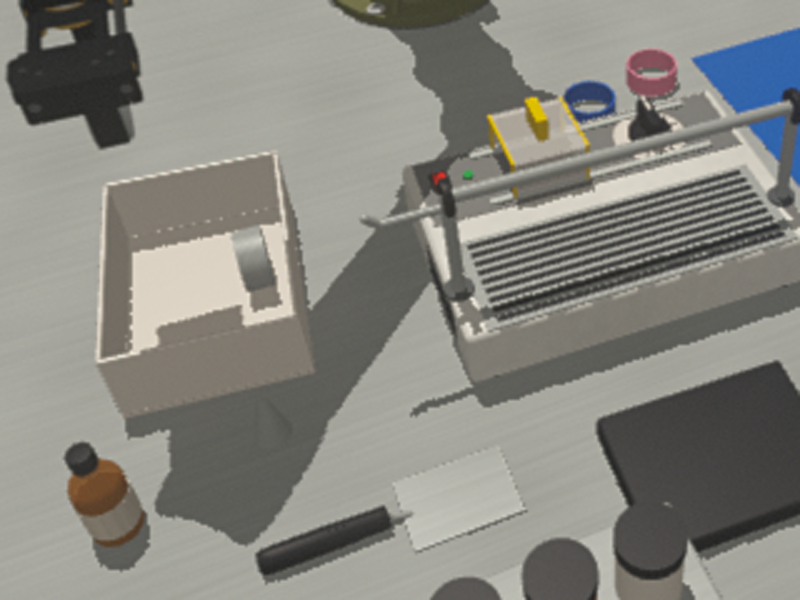

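The left ring stands in the tub at crop (253,258), and the tub hasn't moved. I'll lower the second ring beside it.

```bash

python3 -m crank '[{"tx":-12,"ty":-6,"tz":50,"turn":0},{"tx":-12,"ty":-6,"tz":110,"turn":0},{"tx":-12,"ty":-6,"tz":170,"turn":0},{"tx":-12,"ty":-6,"tz":195,"turn":0},{"tx":-12,"ty":-6,"tz":206,"turn":0}]' &&
python3 -m crank '[{"tx":0,"ty":0,"tz":0,"turn":0},{"tx":0,"ty":0,"tz":0,"turn":0},{"tx":0,"ty":0,"tz":0,"turn":0},{"tx":0,"ty":0,"tz":0,"turn":0},{"tx":0,"ty":0,"tz":0,"turn":0}]' 72 &&
python3 -m crank '[{"tx":0,"ty":0,"tz":-30,"turn":0},{"tx":0,"ty":0,"tz":-80,"turn":0},{"tx":0,"ty":0,"tz":-140,"turn":0},{"tx":0,"ty":0,"tz":-200,"turn":0},{"tx":0,"ty":0,"tz":-220,"turn":0}]' 87
python3 - <<'E'
from h import *
to(465,383,270,"w",head=15)
E
```

```text
time: 15.92
position: [0.4584, -0.3611, 0.0453]
tool_rot: [-2.273, -2.164, 0.001]
ft_force: [-0.4, 0.1, -0.5]
grip_width: 0.65
grip_force: 15.0
time: 16.55
position: [0.458, -0.3635, 0.0479]
tool_rot: [2.279, 2.162, 0.001]
ft_force: [-0.2, -0.3, 0.1]
grip_width: 0.831
grip_force: 0.0
time: 17.18
position: [0.4587, -0.3648, 0.2717]
tool_rot: [2.275, 2.158, 0.004]
ft_force: [0.6, 0.6, 0.2]
grip_width: 1.0
grip_force: 0.0
-> [ 7.471e+02 -3.320e+01 -1.000e-01] pos d [ -78.2 -391.3  271.7] head -3.03 turn -3.6060000000000003 j [-0.18  0.23  0.95  1.6  -0.19  1.4   0.74] t 17.175 grip 0.9998321423229427 0.0
```

```bash

python3 -m crank '[{"tx":55,"ty":0,"tz":0,"turn":0},{"tx":110,"ty":0,"tz":0,"turn":0},{"tx":165,"ty":0,"tz":0,"turn":0},{"tx":215,"ty":0,"tz":0,"turn":0},{"tx":270,"ty":0,"tz":0,"turn":0}]' &&
python3 -m crank '[{"tx":55,"ty":0,"tz":0,"turn":0},{"tx":110,"ty":0,"tz":0,"turn":0},{"tx":165,"ty":-8,"tz":0,"turn":0},{"tx":215,"ty":-16,"tz":0,"turn":0},{"tx":270,"ty":-24,"tz":0,"turn":0}]' &&
python3 -m crank '[{"tx":45,"ty":-2,"tz":0,"turn":-1},{"tx":90,"ty":-4,"tz":0,"turn":-2},{"tx":140,"ty":-6,"tz":0,"turn":-3},{"tx":185,"ty":-8,"tz":0,"turn":-3.6},{"tx":185,"ty":-8,"tz":0,"turn":-3.6}]'
cat > m.py <<'E'
from h import *
import sys
def mould(c,cam="top"):
    im,d=ctrl.get_image(cam)
    P=cloud(cam,d); m=(d>0)&(np.hypot(P[...,0]-c[0],P[...,1]-c[1])<.075)&(P[...,2]>.055)&(P[...,2]<.08); Q=P[m]
    if len(Q)>30:
        w,v=np.linalg.eigh(np.cov(Q[:,:2].T)); print(cam,len(Q),Q.mean(0).round(4),(np.degrees(np.arctan2(v[1,1],v[0,1]))%180).round(1))
    print([(round(r["confidence"],2),np.round(r["xyz"],4)) for r in ctrl.mark_of(cam,"mould1")])
E
python3 - <<'E'
from m import *
to(465,383,45,"w",head=15.5)
mould((.465,.383),"scene")
save("wrist","w4.png"); print([(round(r["confidence"],2),np.round(r["xyz"],4)) for r in ctrl.mark_of("wrist","mould1")])
E
```

```text
time: 17.8
position: [0.4714, -0.0921, 0.2671]
tool_rot: [-2.279, -2.162, -0.0]
ft_force: [1.0, 0.6, -0.4]
grip_width: 1.001
grip_force: 0.0
time: 18.42
position: [0.4615, 0.1783, 0.2669]
tool_rot: [-2.279, -2.161, 0.001]
ft_force: [0.6, -0.1, 0.6]
grip_width: 0.999
grip_force: 0.0
time: 19.05
position: [0.4615, 0.3665, 0.2655]
tool_rot: [-1.903, -2.497, 0.004]
ft_force: [-0.4, 0.2, -0.2]
grip_width: 0.998
grip_force: 0.0
-> [ 15.    8.4 220.5] pos d [-113.2  339.1  265.5] head 15.39 turn -0.022 j [-0.97  0.18  0.29  1.58 -0.05  1.39 -0.4 ] t 19.05 grip 0.9980479385097702 0.0
scene 268 [0.4716 0.3829 0.0633] 105.1
[(0.98, array([0.4597, 0.3832, 0.0016])), (0.97, array([ 0.5992,  0.366 , -0.0012])), (0.67, array([0.4863, 0.1021, 0.0937])), (0.48, array([ 0.558 ,  0.024 , -0.0027]))]
[(0.96, array([ 0.6005,  0.3629, -0.0029])), (0.61, array([ 0.4697,  0.385 , -0.0012]))]
```

View pics/w4.png

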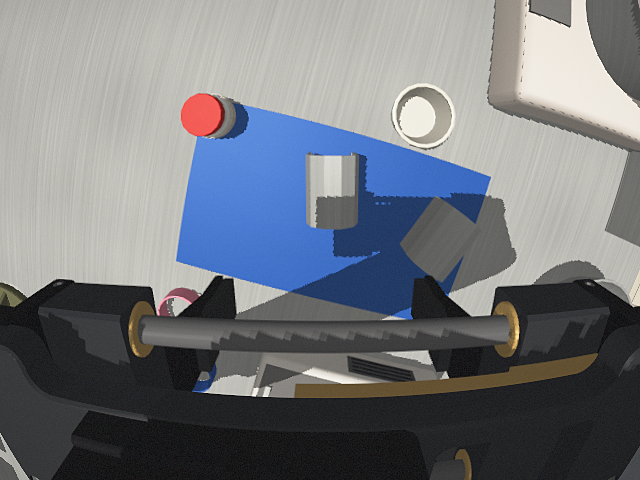

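Mould A is at wrist (332,190), upright and aligned with the fingers, with its middle about 8 mm along +tool y. I'll grip it.

```bash

python3 -m crank '[{"tx":14,"ty":10,"tz":60,"turn":0},{"tx":14,"ty":10,"tz":120,"turn":0},{"tx":14,"ty":10,"tz":165,"turn":0},{"tx":14,"ty":10,"tz":205,"turn":0},{"tx":14,"ty":10,"tz":223,"turn":0}]' 87 &&
python3 -m crank '[{"tx":0,"ty":0,"tz":0,"turn":0},{"tx":0,"ty":0,"tz":0,"turn":0},{"tx":0,"ty":0,"tz":0,"turn":0},{"tx":0,"ty":0,"tz":0,"turn":0},{"tx":0,"ty":0,"tz":0,"turn":0}]' 30 15 &&
python3 -m crank '[{"tx":0,"ty":0,"tz":-20,"turn":0},{"tx":0,"ty":0,"tz":-70,"turn":0},{"tx":0,"ty":0,"tz":-130,"turn":0},{"tx":0,"ty":0,"tz":-190,"turn":0},{"tx":0,"ty":0,"tz":-225,"turn":0}]' 
python3 - <<'E'
from h import *
to(50,75,265,head=-2.96)
E
```

```text
time: 19.88
position: [0.4693, 0.3761, 0.0425]
tool_rot: [-1.915, -2.49, 0.005]
ft_force: [-0.4, -0.4, 0.2]
grip_width: 0.999
grip_force: 0.0
time: 20.5
position: [0.47, 0.3789, 0.0455]
tool_rot: [-1.912, -2.492, -0.002]
ft_force: [-1.2, 0.0, 4.8]
grip_width: 0.592
grip_force: 15.0
time: 21.12
position: [0.4709, 0.3788, 0.2748]
tool_rot: [1.913, 2.491, 0.009]
ft_force: [1.1, 0.1, -0.7]
grip_width: 0.589
grip_force: 15.0
-> [-311.    61.7    9.2] pos d [-104.4  351.9  274.8] head 14.97 turn 3.586 j [-0.97  0.21  0.3   1.54 -0.06  1.4  -0.41] t 21.125 grip 0.5894269100881594 14.995782505720854
```

```bash

python3 -m crank '[{"tx":-45,"ty":9,"tz":0,"turn":0},{"tx":-100,"ty":20,"tz":0,"turn":0},{"tx":-155,"ty":31,"tz":0,"turn":0},{"tx":-210,"ty":42,"tz":0,"turn":0},{"tx":-260,"ty":52,"tz":0,"turn":0}]' &&
python3 -m crank '[{"tx":-25,"ty":5,"tz":0,"turn":1},{"tx":-51,"ty":10,"tz":0,"turn":2},{"tx":-51,"ty":10,"tz":0,"turn":3},{"tx":-51,"ty":10,"tz":0,"turn":3.6},{"tx":-51,"ty":10,"tz":0,"turn":3.6}]'
python3 - <<'E'
from h import *
to(50,75,168,head=-2.96)
im,d=save("wrist","w5.png")
E
```

```text
time: 21.75
position: [0.5881, 0.1384, 0.271]
tool_rot: [1.913, 2.491, 0.002]
ft_force: [0.9, -0.1, -0.6]
grip_width: 0.589
grip_force: 15.0
time: 22.38
position: [0.6102, 0.0953, 0.2696]
tool_rot: [-2.278, -2.163, -0.0]
ft_force: [0.3, 0.1, -0.4]
grip_width: 0.589
grip_force: 15.0
-> [ -1.    0.7 101.6] pos d [ 49.3  76.  269.6] head -2.97 turn -0.002 j [-0.64  0.26  0.53  1.51 -0.13  1.41 -0.15] t 22.375 grip 0.58910391608304 14.996341243386269
```

View pics/w5.png

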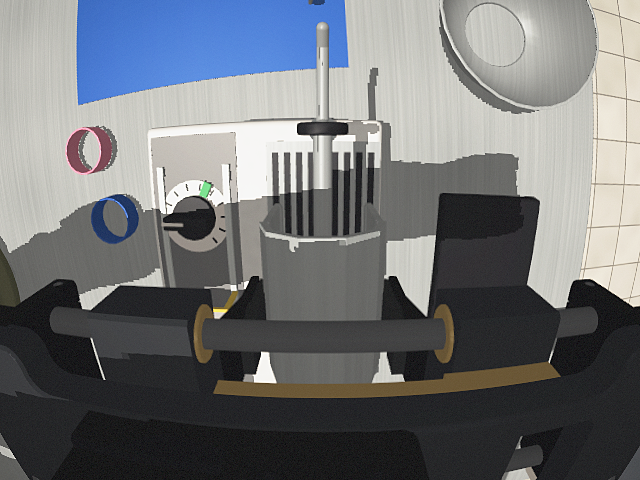

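The mould is held squarely over the rail: crown centre x≈322 and rail x≈322. The regulator with its green mark shows at (205,188). I'll lower it.

```bash

python3 -m crank '[{"tx":0,"ty":0,"tz":30,"turn":0},{"tx":0,"ty":0,"tz":60,"turn":0},{"tx":0,"ty":0,"tz":85,"turn":0},{"tx":0,"ty":0,"tz":98,"turn":0},{"tx":0,"ty":0,"tz":100,"turn":0}]' &&
python3 -m crank '[{"tx":0,"ty":0,"tz":0,"turn":0},{"tx":0,"ty":0,"tz":0,"turn":0},{"tx":0,"ty":0,"tz":0,"turn":0},{"tx":0,"ty":0,"tz":0,"turn":0},{"tx":0,"ty":0,"tz":0,"turn":0}]' 60 &&
python3 -m crank '[{"tx":0,"ty":0,"tz":0,"turn":0},{"tx":0,"ty":0,"tz":0,"turn":0},{"tx":0,"ty":0,"tz":-15,"turn":0},{"tx":0,"ty":0,"tz":-55,"turn":0},{"tx":0,"ty":0,"tz":-105,"turn":0}]' 80
python3 - <<'E'
from m import *
to(597,362,265,"w",head=-18.7)
P=[]
print([(round(r["confidence"],2),np.round(r["xyz"],4),(D.T@(np.array(r["xyz"])-O)*1000).round()) for c in ("top","scene") if ctrl.get_image(c) is not None for r in ctrl.mark_of(c,"mould1")])
E
```

```text
time: 23.05
position: [0.61, 0.0944, 0.1692]
tool_rot: [-2.278, -2.163, 0.001]
ft_force: [-0.1, -0.7, -0.2]
grip_width: 0.588
grip_force: 15.0
time: 23.68
position: [0.6103, 0.0941, 0.1697]
tool_rot: [2.279, 2.162, 0.0]
ft_force: [-0.4, 0.2, 0.2]
grip_width: 0.69
grip_force: 0.0
time: 24.3
position: [0.6097, 0.094, 0.2759]
tool_rot: [-2.279, -2.162, 0.002]
ft_force: [0.3, 0.4, -0.3]
grip_width: 0.92
grip_force: 0.0
-> [267.  -26.8  10.8] pos d [ 49.   74.6 275.9] head -3.01 turn 3.138 j [-0.64  0.25  0.54  1.5  -0.13  1.42 -0.15] t 24.3 grip 0.9201490930727303 0.0
[(0.7, array([0.5955, 0.3675, 0.0015]), array([ 21., 347.,   1.])), (0.3, array([ 0.4488, -0.2885,  0.0367]), array([ -92., -316.,   37.])), (0.71, array([0.6049, 0.101 , 0.1235]), array([ 44.,  81., 123.])), (0.65, array([ 0.6188, -0.3101,  0.0021]), array([  79., -328.,    2.])), (0.63, array([5.996e-01, 3.669e-01, 1.000e-04]), array([ 25., 347.,   0.]))]
```

```bash

python3 -m crank '[{"tx":55,"ty":-5,"tz":0,"turn":0},{"tx":110,"ty":-10,"tz":0,"turn":0},{"tx":165,"ty":-15,"tz":0,"turn":0},{"tx":215,"ty":-22,"tz":0,"turn":0},{"tx":255,"ty":-27,"tz":0,"turn":0}]' 87 &&
python3 -m crank '[{"tx":12,"ty":0,"tz":5,"turn":1},{"tx":12,"ty":0,"tz":10,"turn":2},{"tx":12,"ty":0,"tz":10,"turn":3.1},{"tx":12,"ty":0,"tz":10,"turn":3.1},{"tx":12,"ty":0,"tz":10,"turn":3.1}]'
python3 - <<'E'
from m import *
mould((.597,.363),"scene")
save("wrist","w6.png"); print([(round(r["confidence"],2),np.round(r["xyz"],4)) for r in ctrl.mark_of("wrist","mould1")])
to(598,363,45,"w",head=-18.7)
E
```

```text
time: 25.12
position: [0.5951, 0.3527, 0.2728]
tool_rot: [-2.276, -2.164, 0.004]
ft_force: [-0.7, -0.2, -0.5]
grip_width: 1.0
grip_force: 0.0
time: 25.75
position: [0.597, 0.362, 0.2639]
tool_rot: [-2.548, -1.837, 0.002]
ft_force: [-0.3, 1.1, 0.4]
grip_width: 0.999
grip_force: 0.0
scene 280 [0.5995 0.4074 0.0632] 66.0
[(0.97, array([ 5.963e-01,  4.220e-01, -1.000e-04])), (0.58, array([0.6073, 0.1015, 0.1269])), (0.19, array([ 0.5339,  0.4786, -0.0015]))]
[(0.68, array([ 0.5988,  0.4226, -0.0033]))]
-> [  1.1   0.4 219.6] pos d [ 22.7 341.7 264.6] head -18.48 turn 0.044 j [-0.9   0.44  0.46  1.29 -0.19  1.45 -0.78] t 25.95 grip 0.9999491270612779 0.0
```

View pics/w6.png

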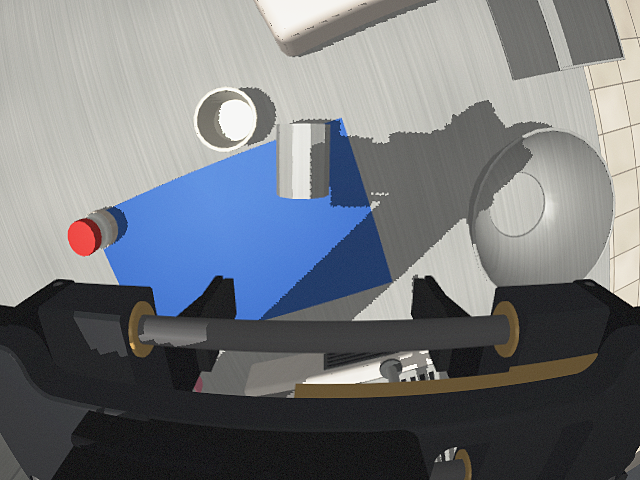

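The mould was knocked about 6 cm and is now at wrist (303,160), still upright and aligned, close to the ramekin. I'll move over it, narrow the opening, and look again.

```bash

python3 -m crank '[{"tx":25,"ty":-9,"tz":0,"turn":0},{"tx":48,"ty":-18,"tz":20,"turn":0},{"tx":48,"ty":-18,"tz":60,"turn":0},{"tx":48,"ty":-18,"tz":100,"turn":0},{"tx":48,"ty":-18,"tz":100,"turn":0}]' 70
python3 - <<'E'
from m import *
mould((.598,.42),"top")
save("wrist","w7.png"); print([(round(r["confidence"],2),np.round(r["xyz"],4)) for r in ctrl.mark_of("wrist","mould1")])
print([(round(r["confidence"],2),np.round(r["xyz"],4)) for r in ctrl.mark_of("wrist","ramekin")])
to(598,415,45,"w",head=-18.7)
E
```

```text
time: 26.58
position: [0.5923, 0.4127, 0.1588]
tool_rot: [2.549, 1.837, -0.015]
ft_force: [0.8, 0.7, -0.1]
grip_width: 0.804
grip_force: 0.0
top 356 [0.5906 0.4081 0.0639] 68.9
[(0.9, array([0.6101, 0.0999, 0.1233])), (0.71, array([0.593 , 0.4216, 0.0008])), (0.46, array([ 0.4548, -0.3309, -0.0016]))]
[(0.69, array([0.5969, 0.4216, 0.0006]))]
[(0.68, array([ 0.5357,  0.4806, -0.0011]))]
-> [  1.    0.8 122. ] pos d [ 19.2 393.6 167. ] head -18.5 turn 0.04 j [-0.94  0.54  0.43  1.34 -0.23  1.3  -0.82] t 26.825 grip 0.8063061886633619 0.0
```

View pics/w7.png

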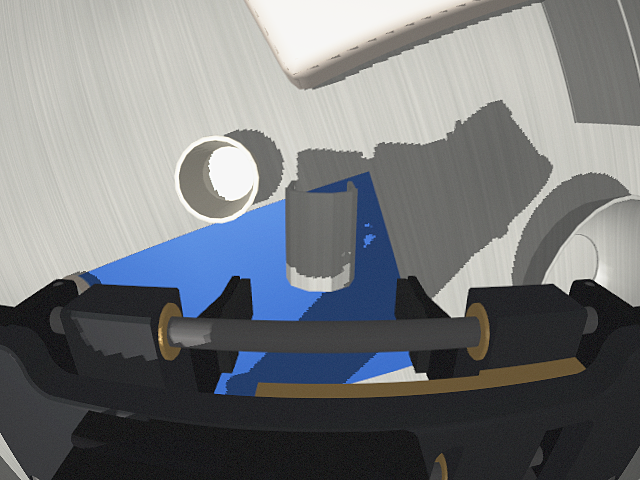

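The mould is at wrist (321,235), centred and aligned. The left finger (x≈240) clears the ramekin at (217,178). I'll descend, grip and lift.

```bash

python3 -m crank '[{"tx":1,"ty":0,"tz":40,"turn":0},{"tx":1,"ty":0,"tz":75,"turn":0},{"tx":1,"ty":0,"tz":105,"turn":0},{"tx":1,"ty":0,"tz":121,"turn":0},{"tx":1,"ty":0,"tz":121,"turn":0}]' 70 &&
python3 -m crank '[{"tx":0,"ty":0,"tz":0,"turn":0},{"tx":0,"ty":0,"tz":0,"turn":0},{"tx":0,"ty":0,"tz":0,"turn":0},{"tx":0,"ty":0,"tz":0,"turn":0},{"tx":0,"ty":0,"tz":0,"turn":0}]' 30 15 &&
python3 -m crank '[{"tx":0,"ty":0,"tz":-20,"turn":0},{"tx":0,"ty":0,"tz":-70,"turn":0},{"tx":0,"ty":0,"tz":-130,"turn":0},{"tx":0,"ty":0,"tz":-190,"turn":0},{"tx":0,"ty":0,"tz":-222,"turn":0}]' 
python3 - <<'E'
from h import *
to(50,-75,267,head=-2.96)
E
```

```text
time: 27.45
position: [0.5957, 0.4143, 0.0435]
tool_rot: [-2.55, -1.835, 0.001]
ft_force: [-0.3, 0.1, -0.3]
grip_width: 0.804
grip_force: 0.0
time: 28.08
position: [0.5961, 0.4151, 0.045]
tool_rot: [-2.549, -1.835, -0.003]
ft_force: [-2.3, 0.3, 6.1]
grip_width: 0.589
grip_force: 15.0
time: 28.7
position: [0.5971, 0.4142, 0.2712]
tool_rot: [2.55, 1.834, 0.01]
ft_force: [-0.6, 0.3, -0.4]
grip_width: 0.589
grip_force: 15.0
-> [-443.4  155.     2.7] pos d [ 19.8 393.7 271.2] head -18.54 turn -3.116 j [-0.93  0.5   0.45  1.2  -0.21  1.48 -0.84] t 28.7 grip 0.5886494605608166 14.997905921190977
```

```bash

python3 -m crank '[{"tx":-40,"ty":14,"tz":0,"turn":0},{"tx":-95,"ty":33,"tz":0,"turn":0},{"tx":-150,"ty":52,"tz":0,"turn":0},{"tx":-205,"ty":72,"tz":0,"turn":0},{"tx":-260,"ty":91,"tz":0,"turn":0}]' &&
python3 -m crank '[{"tx":-50,"ty":18,"tz":0,"turn":-1},{"tx":-100,"ty":36,"tz":0,"turn":-2},{"tx":-145,"ty":51,"tz":0,"turn":-3.1},{"tx":-169,"ty":60,"tz":0,"turn":-3.1},{"tx":-169,"ty":60,"tz":0,"turn":-3.1}]'
python3 - <<'E'
from h import *
ctrl.get_image("wrist");print([(round(r["confidence"],2),(D.T@(np.array(r["xyz"])-O)*1000).round()) for r in ctrl.mark_of("wrist","mould1")])
to(50,-60,168,head=-2.96)
E
```

```text
time: 29.32
position: [0.5994, 0.1363, 0.2665]
tool_rot: [2.55, 1.834, 0.002]
ft_force: [0.5, -0.0, -1.7]
grip_width: 0.584
grip_force: 15.0
time: 29.95
position: [0.6024, -0.0442, 0.2666]
tool_rot: [2.284, 2.155, 0.0]
ft_force: [-0.6, 0.7, -1.2]
grip_width: 0.585
grip_force: 15.0
[(0.75, array([ 51., -58., 219.])), (0.69, array([ 51.,  83., 118.])), (0.46, array([247.,   3.,  -3.]))]
-> [-1.  1. 98.] pos d [ 48.9 -59.1 266. ] head -2.99 turn -0.006 j [-0.5   0.24  0.62  1.56 -0.14  1.39  0.08] t 30.05 grip 0.5911212669962121 14.998336024582386
```

```bash

python3 -m crank '[{"tx":-1,"ty":1,"tz":30,"turn":0},{"tx":-1,"ty":1,"tz":60,"turn":0},{"tx":-1,"ty":1,"tz":85,"turn":0},{"tx":-1,"ty":1,"tz":95,"turn":0},{"tx":-1,"ty":1,"tz":97,"turn":0}]' &&
python3 -m crank '[{"tx":0,"ty":0,"tz":0,"turn":0},{"tx":0,"ty":0,"tz":0,"turn":0},{"tx":0,"ty":0,"tz":0,"turn":0},{"tx":0,"ty":0,"tz":0,"turn":0},{"tx":0,"ty":0,"tz":0,"turn":0}]' 60 &&
python3 -m crank '[{"tx":0,"ty":0,"tz":0,"turn":0},{"tx":0,"ty":0,"tz":0,"turn":0},{"tx":0,"ty":0,"tz":-15,"turn":0},{"tx":0,"ty":0,"tz":-55,"turn":0},{"tx":0,"ty":0,"tz":-105,"turn":0}]' 80
python3 - <<'E'
from h import *
to(-75,75,200,head=-2.96)
save("scene","s3.png",(80,150,480,450),2)
print([(round(r["confidence"],2),(D.T@(np.array(r["xyz"])-O)*1000).round()) for n in("mould1","ring_left","tub") for r in ctrl.mark_of("scene",n)])
E
```

```text
time: 30.68
position: [0.6039, -0.0401, 0.1685]
tool_rot: [-2.277, -2.164, -0.0]
ft_force: [-0.4, -0.1, -1.1]
grip_width: 0.591
grip_force: 15.0
time: 31.3
position: [0.6038, -0.0416, 0.1687]
tool_rot: [2.279, 2.162, 0.0]
ft_force: [-0.5, 0.6, -0.6]
grip_width: 0.689
grip_force: 0.0
time: 31.92
position: [0.6032, -0.0415, 0.2749]
tool_rot: [-2.279, -2.162, 0.001]
ft_force: [1.4, -0.2, -0.2]
grip_width: 0.915
grip_force: 0.0
-> [ 135.9 -124.5   75. ] pos d [ 49.5 -61.  274.9] head -3.01 turn -0.01 j [-0.5   0.23  0.62  1.54 -0.14  1.41  0.08] t 31.925 grip 0.9147456451758393 0.0
[(0.95, array([ 50., -55., 121.])), (0.59, array([ 43.,  84., 123.])), (0.73, array([ -91., -315.,   32.])), (0.7, array([-241.,  146.,    9.])), (0.57, array([-206.,   61.,    9.])), (0.78, array([ -83., -360.,    2.]))]
```

View pics/s3.png

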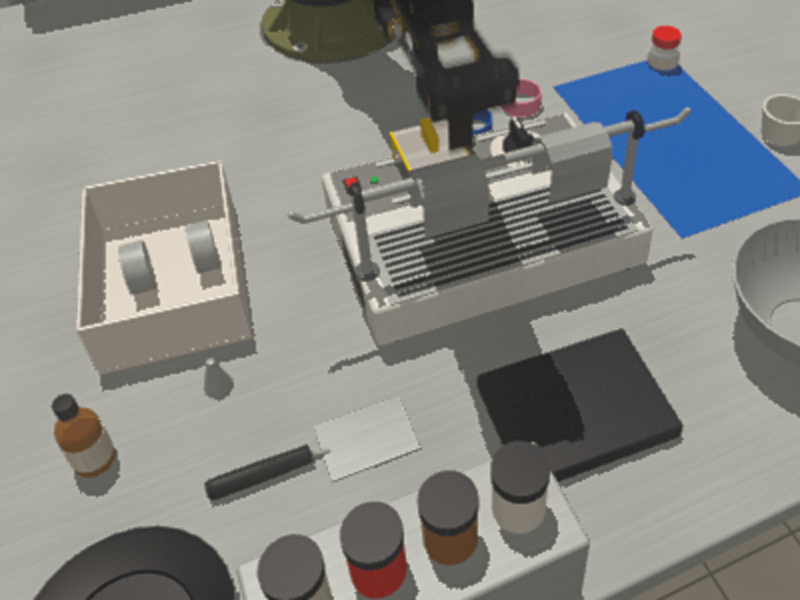

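Both rings are in the tub at crop (135,268) and (202,245), and both moulds hang on the rail at (455,195) and (578,160). With the knob turned, the gripper body's long axis would swing very close to the +y mould. So I'll first slide both moulds along the rail towards −y to clear that swing.

```bash

python3 -m crank '[{"tx":0,"ty":0,"tz":40,"turn":0},{"tx":0,"ty":0,"tz":75,"turn":0},{"tx":0,"ty":0,"tz":98,"turn":0},{"tx":0,"ty":0,"tz":105,"turn":0},{"tx":0,"ty":0,"tz":105,"turn":0}]' 75 &&
python3 -m crank '[{"tx":0,"ty":0,"tz":0,"turn":0},{"tx":0,"ty":0,"tz":0,"turn":0},{"tx":0,"ty":0,"tz":0,"turn":0},{"tx":0,"ty":0,"tz":-3,"turn":0},{"tx":0,"ty":0,"tz":-3,"turn":0}]' 30 12 &&
python3 -m crank '[{"tx":-12,"ty":0,"tz":0,"turn":0},{"tx":-25,"ty":0,"tz":0,"turn":0},{"tx":-40,"ty":0,"tz":0,"turn":0},{"tx":-50,"ty":0,"tz":0,"turn":0},{"tx":-50,"ty":0,"tz":3,"turn":0}]' &&
python3 -m crank '[{"tx":0,"ty":0,"tz":0,"turn":0},{"tx":0,"ty":0,"tz":0,"turn":0},{"tx":0,"ty":0,"tz":0,"turn":0},{"tx":0,"ty":0,"tz":0,"turn":0},{"tx":0,"ty":0,"tz":0,"turn":0}]' 60 &&
python3 -m crank '[{"tx":0,"ty":0,"tz":0,"turn":0},{"tx":0,"ty":0,"tz":-15,"turn":0},{"tx":0,"ty":0,"tz":-55,"turn":0},{"tx":0,"ty":0,"tz":-105,"turn":0},{"tx":60,"ty":0,"tz":-105,"turn":0}]' 75 &&
python3 -m crank '[{"tx":50,"ty":0,"tz":0,"turn":0},{"tx":100,"ty":0,"tz":0,"turn":0},{"tx":126,"ty":0,"tz":0,"turn":0},{"tx":126,"ty":0,"tz":40,"turn":0},{"tx":126,"ty":0,"tz":60,"turn":0}]' 
python3 - <<'E'
from h import *
ctrl.get_image("top")
print([(round(r["confidence"],2),(D.T@(np.array(r["xyz"])-O)*1000).round()) for n in("mould1",) for r in ctrl.mark_of("top",n)])
to(50,77,169.5,head=-2.96)
E
```

```text
time: 32.75
position: [0.6034, -0.0415, 0.1682]
tool_rot: [-2.278, -2.162, 0.001]
ft_force: [-0.0, -0.2, -0.1]
grip_width: 0.863
grip_force: 0.0
time: 33.38
position: [0.6038, -0.0415, 0.1718]
tool_rot: [2.279, 2.162, 0.001]
ft_force: [0.3, -0.5, -1.0]
grip_width: 0.592
grip_force: 12.0
time: 34.0
position: [0.6011, -0.0933, 0.1689]
tool_rot: [2.281, 2.159, -0.0]
ft_force: [-3.0, -5.1, 13.5]
grip_width: 0.595
grip_force: 12.0
time: 34.62
position: [0.6011, -0.0912, 0.1685]
tool_rot: [-2.279, -2.163, -0.0]
ft_force: [0.4, -0.1, -0.2]
grip_width: 0.687
grip_force: 0.0
time: 35.25
position: [0.6065, -0.0385, 0.2803]
tool_rot: [2.285, 2.143, 0.01]
ft_force: [1.2, 0.6, -0.3]
grip_width: 0.863
grip_force: 0.0
time: 35.88
position: [0.6102, 0.0945, 0.2126]
tool_rot: [-2.278, -2.163, 0.002]
ft_force: [0.1, -1.1, -0.4]
grip_width: 0.865
grip_force: 0.0
[(0.79, array([  46., -108.,  124.]))]
-> [ 2.8  1.4 42.1] pos d [ 48.7  74.3 211.6] head -3.05 turn -0.018 j [-0.64  0.29  0.54  1.6  -0.15  1.3  -0.13] t 35.975 grip 0.8624538591345017 0.0
```

```bash

python3 -m crank '[{"tx":2,"ty":1,"tz":20,"turn":0},{"tx":2,"ty":1,"tz":34,"turn":0},{"tx":2,"ty":1,"tz":42,"turn":0},{"tx":2,"ty":1,"tz":42,"turn":0},{"tx":2,"ty":1,"tz":42,"turn":0}]' 75 &&
python3 -m crank '[{"tx":0,"ty":0,"tz":0,"turn":0},{"tx":0,"ty":0,"tz":0,"turn":0},{"tx":0,"ty":0,"tz":0,"turn":0},{"tx":0,"ty":0,"tz":-3,"turn":0},{"tx":0,"ty":0,"tz":-3,"turn":0}]' 30 12 &&
python3 -m crank '[{"tx":-15,"ty":0,"tz":0,"turn":0},{"tx":-35,"ty":0,"tz":0,"turn":0},{"tx":-60,"ty":0,"tz":0,"turn":0},{"tx":-85,"ty":0,"tz":0,"turn":0},{"tx":-100,"ty":0,"tz":0,"turn":0}]' &&
python3 -m crank '[{"tx":-6,"ty":0,"tz":0,"turn":0},{"tx":-6,"ty":0,"tz":2,"turn":0},{"tx":-6,"ty":0,"tz":2,"turn":0},{"tx":-6,"ty":0,"tz":2,"turn":0},{"tx":-6,"ty":0,"tz":2,"turn":0}]' &&
python3 -m crank '[{"tx":0,"ty":0,"tz":0,"turn":0},{"tx":0,"ty":0,"tz":0,"turn":0},{"tx":0,"ty":0,"tz":0,"turn":0},{"tx":0,"ty":0,"tz":0,"turn":0},{"tx":0,"ty":0,"tz":0,"turn":0}]' 60 &&
python3 -m crank '[{"tx":0,"ty":0,"tz":0,"turn":0},{"tx":0,"ty":0,"tz":-15,"turn":0},{"tx":0,"ty":0,"tz":-55,"turn":0},{"tx":0,"ty":0,"tz":-100,"turn":0},{"tx":0,"ty":0,"tz":-100,"turn":0}]' 70 
python3 - <<'E'
from h import *
ctrl.get_image("scene")
print([(round(r["confidence"],2),(D.T@(np.array(r["xyz"])-O)*1000).round()) for n in("mould1",) for r in ctrl.mark_of("scene",n)])
to(-75,75,200,head=87)
E
```

```text
time: 36.6
position: [0.6123, 0.0963, 0.1721]
tool_rot: [2.279, 2.162, 0.001]
ft_force: [-0.2, -0.6, -0.4]
grip_width: 0.864
grip_force: 0.0
time: 37.22
position: [0.6121, 0.0963, 0.1748]
tool_rot: [2.279, 2.162, 0.001]
ft_force: [0.8, -0.3, -1.4]
grip_width: 0.592
grip_force: 12.0
time: 37.85
position: [0.6063, -0.0072, 0.1747]
tool_rot: [2.282, 2.158, -0.001]
ft_force: [-0.4, 0.1, -0.2]
grip_width: 0.592
grip_force: 12.0
time: 38.48
position: [0.6065, -0.0089, 0.1726]
tool_rot: [-2.278, -2.164, -0.0]
ft_force: [0.6, -1.1, -0.3]
grip_width: 0.59
grip_force: 12.0
time: 39.1
position: [0.6064, -0.0096, 0.1726]
tool_rot: [2.279, 2.162, 0.0]
ft_force: [-0.2, -0.5, -0.2]
grip_width: 0.687
grip_force: 0.0
time: 39.72
position: [0.6088, -0.0101, 0.278]
tool_rot: [2.275, 2.158, 0.011]
ft_force: [0.6, 1.0, -0.8]
grip_width: 0.804
grip_force: 0.0
[(0.82, array([  49., -104.,  123.]))]
-> [ 103.9 -126.5   73.5] pos d [ 51.3 -29.  273.7] head -3.01 turn 17.997999999999998 j [-0.53  0.23  0.6   1.54 -0.13  1.41  0.03] t 39.825 grip 0.7999596548656001 0.0
```

```bash

python3 -m crank '[{"tx":3,"ty":-45,"tz":0,"turn":0},{"tx":6,"ty":-90,"tz":0,"turn":0},{"tx":9,"ty":-126,"tz":0,"turn":0},{"tx":9,"ty":-126,"tz":0,"turn":0},{"tx":9,"ty":-126,"tz":0,"turn":0}]'
python3 - <<'E'
from h import *
s,p,Rm=st(); m=ctrl.camera_model("wrist")
im,d=ctrl.get_image("wrist"); cv2.imwrite("pics/w8.png",im[:,:,::-1])
print((D.T@(p-O)*1000).round(1))
K=np.array(m["intrinsics"]);C=R.from_rotvec(m["orientation"]).as_matrix() if np.size(m["orientation"])==3 else np.array(m["orientation"]);o=np.array(m["origin"])
def ray(u,v,z):
    a=np.array([(u-K[0,2])/K[0,0],(v-K[1,2])/K[1,1]]);r=np.hypot(*a);w=C@np.array([*(a/r*np.sin(r)),np.cos(r)])
    return D.T@(o+w*(z-o[2])/w[2]-O)*1000
h=cv2.cvtColor(im,cv2.COLOR_RGB2HSV); g=((h[...,0]>40)&(h[...,0]<90)&(h[...,1]>80)).astype(np.uint8)
n,l,stt,c=cv2.connectedComponentsWithStats(g)
for i in range(1,n):
    if stt[i,4]>8: print("green",c[i].round(1),stt[i,4],ray(*c[i],.072).round(1))
for n in "regulator_grip regulator_pointer set_mark_tip guard_tab".split():
    print(n,[(round(r["confidence"],2),(D.T@(np.array(r["xyz"])-O)*1000).round(1)) for r in ctrl.mark_of("wrist",n)])
to(-75,75,200,head=87)
E
```

```text
time: 40.45
position: [0.4813, 0.006, 0.2722]
tool_rot: [2.279, 2.163, -0.0]
ft_force: [-0.4, 0.2, -0.2]
grip_width: 0.801
grip_force: 0.0
[-74.8 -19.9 272.2]
green [336.3  83.2] 128 [-63.7 102.2  72. ]
green [312.1 298.8] 74 [ -87.  -108.5   72. ]
green [529.8 476.6] 76 [ 279.8 -472.5   72. ]
regulator_grip [(0.96, array([-76.8,  75.2,  89.6]))]
regulator_pointer [(0.63, array([-109.3,   74.3,   72. ]))]
set_mark_tip [(0.53, array([-59.4, 101.6,  75.4]))]
guard_tab [(0.95, array([-76.9, -38.5, 135.1]))]
-> [95.2 -0.6 72.1] pos d [-74.5 -20.1 272.2] head -3.04 turn 17.991999999999997 j [-0.64 -0.08  0.55  1.82  0.04  1.39 -0.16] t 40.7 grip 0.8039620424510774 0.0
```

View pics/w8.png

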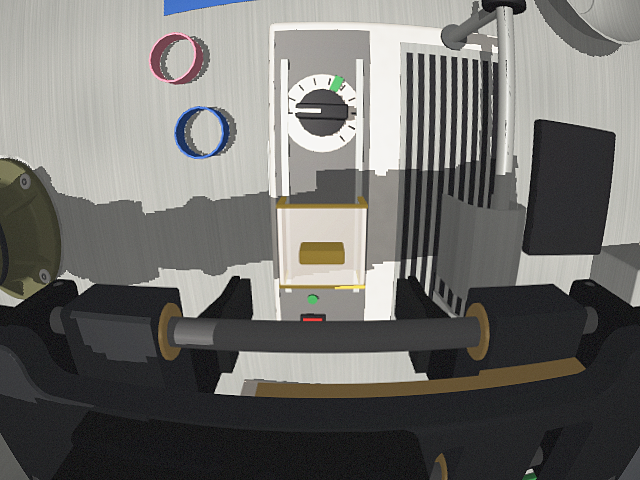

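Wrist view: dial at (322,112), pointer along −x (white line at (305,110)), green mark at (336,83). That puts the mark at about 112.5° clockwise from the pointer. I'll move over the knob with the fingers across the bar.

```bash

python3 -m crank '[{"tx":45,"ty":-1,"tz":0,"turn":-2},{"tx":95,"ty":-1,"tz":0,"turn":-4},{"tx":95,"ty":-1,"tz":0,"turn":-6},{"tx":95,"ty":-1,"tz":0,"turn":-8},{"tx":95,"ty":-1,"tz":0,"turn":-10}]' 50 &&
python3 -m crank '[{"tx":0,"ty":0,"tz":0,"turn":-2},{"tx":0,"ty":0,"tz":0,"turn":-4},{"tx":0,"ty":0,"tz":0,"turn":-6},{"tx":0,"ty":0,"tz":0,"turn":-8},{"tx":0,"ty":0,"tz":0,"turn":-8}]'
python3 - <<'E'
from h import *
to(-75,75,104,head=87)
E
```

```text
time: 41.32
position: [0.4854, 0.101, 0.2722]
tool_rot: [-1.143, -2.926, 0.001]
ft_force: [-0.1, 0.2, 0.3]
grip_width: 0.576
grip_force: 0.0
time: 41.95
position: [0.4854, 0.1008, 0.2723]
tool_rot: [-0.086, -3.14, 0.001]
ft_force: [0.7, 0.2, -0.3]
grip_width: 0.576
grip_force: 0.0
-> [-7.000e-01  1.000e-01  1.683e+02] pos d [-75.6  75.  272.3] head 86.87 turn -0.026000000000000002 j [-0.77 -0.04  0.5   1.79  0.02  1.39  1.24] t 41.95 grip 0.575629878394348 0.0
```

```bash

python3 -m crank '[{"tx":0,"ty":0,"tz":50,"turn":0},{"tx":0,"ty":0,"tz":100,"turn":0},{"tx":0,"ty":0,"tz":140,"turn":0},{"tx":0,"ty":0,"tz":160,"turn":0},{"tx":0,"ty":0,"tz":167,"turn":0}]' 50 &&
python3 -m crank '[{"tx":0,"ty":0,"tz":0,"turn":0},{"tx":0,"ty":0,"tz":0,"turn":0},{"tx":0,"ty":0,"tz":0,"turn":0},{"tx":0,"ty":0,"tz":0,"turn":0},{"tx":0,"ty":0,"tz":0,"turn":0}]' 5 20
python3 - <<'E'
from h import *
to(-75,75,104,head=87)
E
```

```text
time: 42.58
position: [0.4844, 0.1005, 0.1042]
tool_rot: [-0.087, -3.138, 0.002]
ft_force: [0.7, 0.0, -0.1]
grip_width: 0.572
grip_force: 0.0
time: 43.2
position: [0.4853, 0.1014, 0.106]
tool_rot: [0.082, 3.14, 0.002]
ft_force: [0.3, 1.2, 1.7]
grip_width: 0.148
grip_force: 19.9
-> [-0.7 -0.6  2. ] pos d [-75.7  75.6 106. ] head 86.99 turn -0.002 j [-0.74  0.11  0.51  2.   -0.06  1.04  1.32] t 43.2 grip 0.14819175276146473 19.85012948513031
```

```bash

python3 -m crank '[{"tx":0,"ty":0,"tz":0,"turn":1.5},{"tx":0,"ty":0,"tz":0,"turn":3},{"tx":0,"ty":0,"tz":0,"turn":4.5},{"tx":0,"ty":0,"tz":0,"turn":6},{"tx":0,"ty":0,"tz":0,"turn":7.5}]' &&
python3 -m crank '[{"tx":0,"ty":0,"tz":0,"turn":1.5},{"tx":0,"ty":0,"tz":0,"turn":3},{"tx":0,"ty":0,"tz":0,"turn":4.5},{"tx":0,"ty":0,"tz":0,"turn":6},{"tx":0,"ty":0,"tz":0,"turn":7.5}]' &&
python3 -m crank '[{"tx":0,"ty":0,"tz":0,"turn":1.5},{"tx":0,"ty":0,"tz":0,"turn":3},{"tx":0,"ty":0,"tz":0,"turn":4.5},{"tx":0,"ty":0,"tz":0,"turn":6},{"tx":0,"ty":0,"tz":0,"turn":7.5}]' &&
python3 -m crank '[{"tx":0,"ty":0,"tz":0,"turn":0},{"tx":0,"ty":0,"tz":0,"turn":0},{"tx":0,"ty":0,"tz":0,"turn":0},{"tx":0,"ty":0,"tz":0,"turn":0},{"tx":0,"ty":0,"tz":0,"turn":0}]' 
python3 - <<'E'
from h import *
to(-75,75,104,head=87-112.5)
E
```

```text
time: 43.82
position: [0.4851, 0.1011, 0.106]
tool_rot: [1.093, 2.945, 0.001]
ft_force: [-0.7, -0.0, 2.9]
grip_width: 0.154
grip_force: 19.9
time: 44.45
position: [0.4848, 0.1009, 0.106]
tool_rot: [-1.982, -2.437, 0.0]
ft_force: [-2.3, -0.5, 3.7]
grip_width: 0.148
grip_force: 19.9
time: 45.08
position: [0.4844, 0.101, 0.106]
tool_rot: [-2.66, -1.67, 0.002]
ft_force: [-2.8, 0.1, 4.3]
grip_width: 0.15
grip_force: 19.9
time: 45.7
position: [0.4844, 0.101, 0.106]
tool_rot: [-2.656, -1.676, 0.002]
ft_force: [-3.3, -0.9, 5.1]
grip_width: 0.148
grip_force: 19.9
-> [0.5 1.5 2. ] pos d [-76.6  75.1 106. ] head -25.49 turn 0.002 j [-0.87  0.12  0.65  2.01 -0.08  1.04 -0.63] t 45.7 grip 0.14790057474772061 19.89150881767273
```

```bash

python3 -m crank '[{"tx":0,"ty":0,"tz":0,"turn":0},{"tx":0,"ty":0,"tz":0,"turn":0},{"tx":0,"ty":0,"tz":0,"turn":0},{"tx":0,"ty":0,"tz":0,"turn":0},{"tx":0,"ty":0,"tz":0,"turn":0}]' 45 &&
python3 -m crank '[{"tx":0,"ty":0,"tz":-30,"turn":0},{"tx":0,"ty":0,"tz":-80,"turn":0},{"tx":0,"ty":0,"tz":-130,"turn":-1.5},{"tx":0,"ty":0,"tz":-166,"turn":-3},{"tx":0,"ty":0,"tz":-166,"turn":-4.5}]' &&
python3 -m crank '[{"tx":-45,"ty":2,"tz":0,"turn":0},{"tx":-95,"ty":2,"tz":0,"turn":0},{"tx":-95,"ty":2,"tz":0,"turn":0},{"tx":-95,"ty":2,"tz":0,"turn":0},{"tx":-95,"ty":2,"tz":0,"turn":0}]' 0
python3 - <<'E'
from h import *
m=ctrl.camera_model("wrist")
im,d=ctrl.get_image("wrist"); cv2.imwrite("pics/w9.png",cv2.resize(im[40:190,240:440,::-1],None,fx=4,fy=4,interpolation=cv2.INTER_CUBIC))
for n in "regulator_grip regulator_pointer set_mark_tip guard_tab mould1".split():
    print(n,[(round(r["confidence"],2),(D.T@(np.array(r["xyz"])-O)*1000).round(1)) for r in ctrl.mark_of("wrist",n)])
to(-75,-75,200,head=-2.96)
E
```

```text
time: 46.32
position: [0.4851, 0.1009, 0.1055]
tool_rot: [2.657, 1.676, 0.0]
ft_force: [-0.1, -0.1, -1.0]
grip_width: 0.505
grip_force: 0.0
time: 46.95
position: [0.4868, 0.1013, 0.2749]
tool_rot: [2.273, 2.166, 0.01]
ft_force: [0.4, 0.7, 0.5]
grip_width: 0.519
grip_force: 0.0
time: 47.58
position: [0.482, 0.0073, 0.2714]
tool_rot: [-2.277, -2.165, 0.0]
ft_force: [0.8, 0.1, 0.5]
grip_width: 0.048
grip_force: 0.0
regulator_grip [(0.64, array([-77.1,  79.2,  90. ])), (0.47, array([-77.2, -42.3, 136.5]))]
regulator_pointer [(0.59, array([-66.1,  98.4,  74.3]))]
set_mark_tip [(0.41, array([-61.7,  99. ,  73.9]))]
guard_tab [(0.64, array([-78.2, -37.8, 137. ]))]
mould1 [(0.33, array([ 48.8,   0.2, 183.1]))]
-> [-55.5  -1.   71.5] pos d [-74.  -19.5 271.5] head -2.96 turn -0.0 j [-0.84 -0.1   0.73  1.83  0.07  1.39 -0.18] t 47.875 grip 0.0039435270537454626 0.0
```

View pics/w9.png

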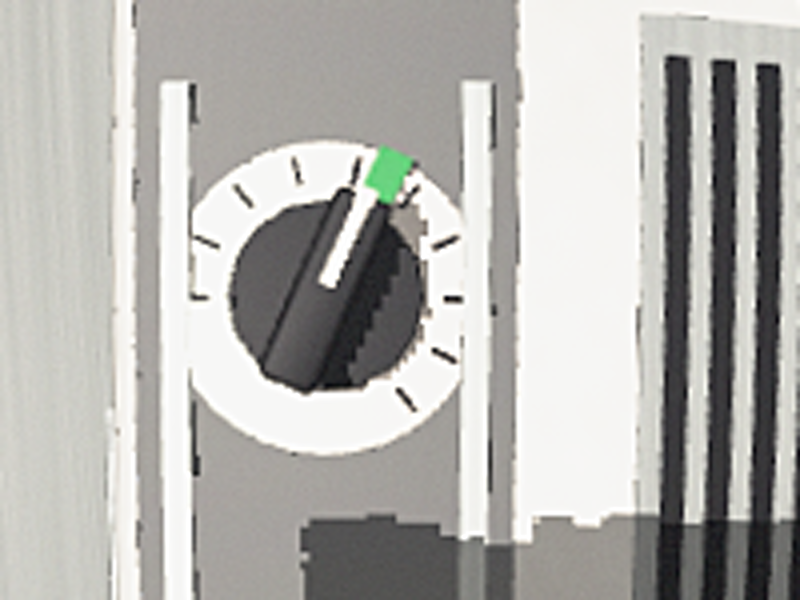

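The pointer line runs (330,280)→(370,195) in the crop and the mark is centred at (390,175). That's on the mark to within a couple of degrees; I'll compute it properly.

```bash
python3 - <<'E'
from h import *
m=ctrl.camera_model("wrist"); im=cv2.imread("pics/w9.png")
K=np.array(m["intrinsics"]);C=R.from_rotvec(m["orientation"]).as_matrix();o=np.array(m["origin"])
def ray(u,v,z):
    a=np.array([(u-K[0,2])/K[0,0],(v-K[1,2])/K[1,1]]);r=np.hypot(*a);w=C@np.array([*(a/r*np.sin(r)),np.cos(r)])
    return (D.T@(o+w*(z-o[2])/w[2]-O)*1000)[:2]
f=lambda x,y,z:ray((x+.5)/4-.5+240,(y+.5)/4-.5+40,z)
h=cv2.cvtColor(im,cv2.COLOR_BGR2HSV); ys,xs=np.nonzero((h[...,0]>40)&(h[...,0]<90)&(h[...,1]>80))
g=f(xs.mean(),ys.mean(),.074); top=f(326,140,.074); bot=f(326,455,.074); c=(top+bot)/2
a,b=f(330,280,.104),f(370,195,.104)
sk=[f(230,297,.081),f(425,297,.081)]
ang=lambda v: 90+np.degrees(np.arctan2(v[0],v[1]))
print("green",g,"dial",c,top,bot,"skirt mid",sum(sk)/2,"mark ang",ang(g-c),ang(g-np.array([-75,75])),np.linalg.norm(g-c),"pointer",a,b,ang(b-a), "tips",ang(b-np.array([-75,75])))
E
```

```text
green [-62.77516564 102.37829459] dial [-76.75987028  73.8548032 ] [-76.74371017 110.16356228] [-76.77603039  37.54604411] skirt mid [-76.39084071  73.59501275] mark ang 116.11812497929024 114.06150483562672 31.767302770114643 pointer [-75.77368057  75.87221256] [-67.57930417  93.80080151] 114.56307403423058 tips 111.53920092540923
```

The pointer is within about 2.5° of the mark (tolerance 7°). Next I'll grip the guard's tab across y and slide it 120 mm.

```bash

python3 -m crank '[{"tx":-24,"ty":-1,"tz":0,"turn":-2},{"tx":-24,"ty":-1,"tz":0,"turn":-4},{"tx":-24,"ty":-1,"tz":0,"turn":-6},{"tx":-24,"ty":-1,"tz":0,"turn":-8},{"tx":-24,"ty":-1,"tz":0,"turn":-10}]' 45 &&
python3 -m crank '[{"tx":0,"ty":0,"tz":20,"turn":-2},{"tx":0,"ty":0,"tz":40,"turn":-4},{"tx":0,"ty":0,"tz":60,"turn":-6},{"tx":0,"ty":0,"tz":80,"turn":-8},{"tx":0,"ty":0,"tz":80,"turn":-8}]'
python3 - <<'E'
from h import *
to(-75,-44,141,head=87)
E
```

```text
time: 48.5
position: [0.4798, -0.0179, 0.2716]
tool_rot: [1.143, 2.926, 0.0]
ft_force: [-0.3, -0.7, 0.1]
grip_width: 0.47
grip_force: 0.0
time: 49.12
position: [0.4788, -0.0179, 0.1905]
tool_rot: [-0.085, -3.138, 0.002]
ft_force: [-0.3, -0.2, -0.4]
grip_width: 0.517
grip_force: 0.0
-> [-1.2 -0.  49.5] pos d [-76.1 -43.9 190.5] head 86.89 turn -0.022 j [-0.94 -0.05  0.91  1.95  0.05  1.22  1.47] t 49.125 grip 0.516554451729113 0.0
```

```bash

python3 -m crank '[{"tx":0,"ty":0,"tz":20,"turn":0},{"tx":0,"ty":0,"tz":38,"turn":0},{"tx":0,"ty":0,"tz":49,"turn":0},{"tx":0,"ty":0,"tz":49,"turn":0},{"tx":0,"ty":0,"tz":49,"turn":0}]' &&
python3 -m crank '[{"tx":0,"ty":0,"tz":0,"turn":0},{"tx":0,"ty":0,"tz":0,"turn":0},{"tx":0,"ty":0,"tz":0,"turn":0},{"tx":0,"ty":0,"tz":0,"turn":0},{"tx":0,"ty":0,"tz":0,"turn":0}]' 5 15 &&
python3 -m crank '[{"tx":0,"ty":15,"tz":0,"turn":0},{"tx":0,"ty":35,"tz":0,"turn":0},{"tx":0,"ty":55,"tz":0,"turn":0},{"tx":0,"ty":75,"tz":0,"turn":0},{"tx":0,"ty":90,"tz":0,"turn":0}]' &&
python3 -m crank '[{"tx":0,"ty":10,"tz":0,"turn":0},{"tx":0,"ty":20,"tz":0,"turn":0},{"tx":0,"ty":28,"tz":0,"turn":0},{"tx":0,"ty":32,"tz":0,"turn":0},{"tx":0,"ty":32,"tz":0,"turn":0}]'
python3 - <<'E'
from h import *
to(-75,75,141,head=87)
E
```

```text
time: 49.75
position: [0.4804, -0.0179, 0.1433]
tool_rot: [0.084, 3.139, 0.001]
ft_force: [-0.7, -0.4, -0.8]
grip_width: 0.517
grip_force: 0.0
time: 50.38
position: [0.4799, -0.0175, 0.1427]
tool_rot: [0.082, 3.14, 0.001]
ft_force: [0.5, 1.4, 1.1]
grip_width: 0.136
grip_force: 15.0
time: 51.0
position: [0.4846, 0.0736, 0.1427]
tool_rot: [0.081, 3.14, -0.0]
ft_force: [0.5, -1.3, 3.8]
grip_width: 0.134
grip_force: 15.0
time: 51.62
position: [0.4861, 0.1017, 0.1426]
tool_rot: [-0.084, -3.14, 0.005]
ft_force: [-2.3, -5.8, 7.2]
grip_width: 0.136
grip_force: 15.0
-> [ 0.1 -0.9  1.6] pos d [-74.9  75.9 142.6] head 86.92 turn -0.016 j [-1.05  0.08  0.83  1.97 -0.06  1.12  1.32] t 51.625 grip 0.13631124430850028 15.008305013179779
```

The guard hit its end stop (TCP y = 75.9 in the dryer frame). I'll release, retreat and check everything.

```bash

python3 -m crank '[{"tx":0,"ty":-1,"tz":0,"turn":0},{"tx":0,"ty":-1,"tz":0,"turn":0},{"tx":0,"ty":-1,"tz":0,"turn":0},{"tx":0,"ty":-1,"tz":0,"turn":0},{"tx":0,"ty":-1,"tz":0,"turn":0}]' 45 &&
python3 -m crank '[{"tx":0,"ty":0,"tz":-20,"turn":0},{"tx":0,"ty":0,"tz":-60,"turn":0},{"tx":0,"ty":0,"tz":-110,"turn":0},{"tx":0,"ty":40,"tz":-130,"turn":0},{"tx":0,"ty":100,"tz":-130,"turn":0}]' &&
python3 -m crank '[{"tx":0,"ty":55,"tz":0,"turn":0},{"tx":0,"ty":110,"tz":0,"turn":0},{"tx":0,"ty":165,"tz":0,"turn":0},{"tx":0,"ty":200,"tz":0,"turn":0},{"tx":0,"ty":200,"tz":0,"turn":0}]'
python3 - <<'E'
from h import *
a,_=ctrl.get_image("top"); 
for n in "mould1 guard_tab ring_left tub regulator_pointer set_mark_tip".split():
    print(n,[(round(r["confidence"],2),(D.T@(np.array(r["xyz"])-O)*1000).round()) for r in ctrl.mark_of("top",n)])
b,_=ctrl.get_image("scene")
for n in "mould1 guard_tab ring_left tub".split():
    print(n,[(round(r["confidence"],2),(D.T@(np.array(r["xyz"])-O)*1000).round()) for r in ctrl.mark_of("scene",n)])
A=cv2.resize(a[180:310,230:500],(800,385),interpolation=cv2.INTER_CUBIC); B=cv2.resize(b[190:320,110:430],(530,215),interpolation=cv2.INTER_CUBIC)
o=np.zeros((600,800,3),np.uint8);o[:385]=A;o[385:,:530]=B;cv2.imwrite("pics/f.png",o[:,:,::-1])
E
```

```text
time: 52.25
position: [0.4861, 0.1031, 0.1425]
tool_rot: [0.082, 3.14, 0.0]
ft_force: [0.1, -0.4, 0.7]
grip_width: 0.507
grip_force: 0.0
time: 52.88
position: [0.4933, 0.2026, 0.2756]
tool_rot: [0.089, 3.136, 0.007]
ft_force: [-0.3, -0.4, 0.8]
grip_width: 0.518
grip_force: 0.0
time: 53.5
position: [0.5002, 0.4064, 0.2711]
tool_rot: [-0.073, -3.14, 0.002]
ft_force: [-0.4, -0.3, -0.5]
grip_width: 0.515
grip_force: 0.0
mould1 [(0.72, array([  44., -111.,  125.])), (0.6, array([ 51., -27., 121.]))]
guard_tab [(0.7, array([-78.,  79., 139.]))]
ring_left [(0.59, array([ -92., -315.,   34.])), (0.48, array([-208.,   61.,   15.])), (0.4, array([-241.,  150.,    9.]))]
tub [(0.94, array([ -83., -358.,   -1.]))]
regulator_pointer []
set_mark_tip [(0.31, array([  84., -331.,    2.])), (0.29, array([  49., -107.,  124.]))]
mould1 [(0.98, array([ 48., -25., 125.])), (0.68, array([  51., -109.,  122.]))]
guard_tab [(0.78, array([-74.,  76., 139.]))]
ring_left [(0.88, array([ -93., -315.,   38.])), (0.68, array([-207.,   62.,   11.])), (0.58, array([-244.,  147.,   12.]))]
tub [(0.96, array([ -83., -359.,    3.]))]
```

View pics/f.png

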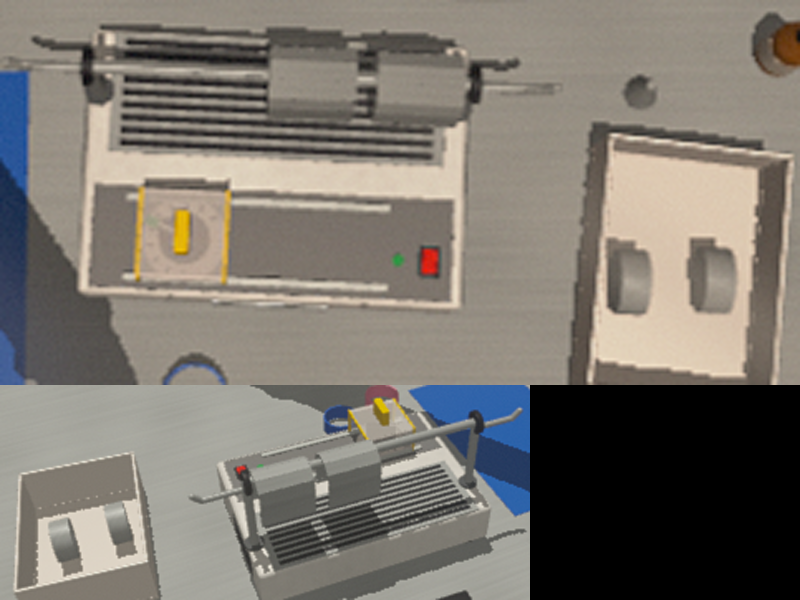

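Everything is in place: both moulds hang on the rail at (315,82) and (422,88), both rings are in the tub at (630,280) and (713,280), and the guard is over the knob at (183,233). I'll hand it in.

```bash
python3 -c "
from bench import ctrl
print(ctrl.close_job())"
```

```text
the job is handed in; nothing more can be done
None
```

I handed the job in with the changeover done: both rings are in the tub, both moulds present hang on the rail, the pointer is within about 2.5° of the green mark (7° allowed), and the guard is at its end stop over the knob; the hand-in returned no verdict.

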